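Put the handheld photometer away in its foam cut-out

ROBOT

A 6-joint arm with a two-finger parallel gripper is mounted at the origin on a cart in front of the work surface, level with it; the furniture and walls round the work are solid. World frame = base frame: x ahead of the robot, y to its left, z up, the work surface at z = 0. Lengths are in mm, angles in rad, forces in N, time in s.
With the tool pointing down it reaches from about 250 to 850 mm from the base axis. Payload 12.5 kg.
Tool frame: the origin (TCP) lies at the very end of the fingers, on their centre line; the grasp point (between the pads) lies 19 mm behind it (ctrl.pinch_z is the distance from the TCP to the grasp point, in mm); z points along the fingers, y is the line along which they close (so a half turn about z gives the same grasp; the last joint's range is limited). The gripper opens to 93 mm and grips with 3 to 60 N. Pads are 15 mm wide; open, the fingers measure 128 mm over their backs; the gripper's body (75 mm by 188 mm) begins 65 mm behind the grasp point.
Start: joints at [-1.246, 0.351, 1.652, -0, 1.139, -0.085], TCP at [219.151, -504.437, 218.633] pointing down, gripper open.
Joint ranges: [-2.75, 2.75], [-0.79, 2.1], [0.01, 2.65], [-1.57, 4.71], [0.07, 3.14], [-2.87, 2.87]. Speed limits (rad/s): [2.22, 2.22, 2.79, 3.14, 3.14, 3.14].

INTERFACE

Orientations are given as a unit quaternion [w, x, y, z].
In Python, from station import ctrl gives the robot as it stands. The module is installed in compiled form; this text tells all that it offers.
- The arm moves only by the tool move_arm, never from a script. Its argument "increments" is a list of rows, each a list of 3 entries, a list of its own where there are three numbers: the shift along the tool's x, y, z in m, then the turn, a rotation vector about the tool's x, y, z in rad, then the opening, from 0 (shut) to 1 (fully open). A call has exactly 10 rows; each row shifts and turns the commanded pose from where the row before left it, along the tool's axes as they then stand; what a row does not reach is not made up. A row lasts 1/12 s, in which the tool goes at most 41.7 mm and 7.16 degrees, less where a joint would pass 70% of its speed; a pose out of reach is approached as far as the arm can. A call with a gripper value outside its range is refused whole. The fingers move at their own pace and stop on an object; "force" is the grip in N (left out, the last holds). Time passes only in rows, so rows that do not move let the fingers close, or fill a call up. It gives the time, the measured TCP pose, the force, the opening and the grip force at its end, in the units of the state.
- ctrl.state(): the state, without advancing time (a new reading comes with each control period).
- ctrl.capture(name): name is "side" or "top"; returns a dict with "img" (384x512x3 uint8, red, green, blue), "fx", "fy", "cx", "cy" (pixels), "k1" (the pictures are not rectified: a ray, as slopes to the right and down, at radius r is drawn at 1 + k1 r^2 times it, then the intrinsics apply), "cam_to_world" (4x4, takes a point from camera to world coordinates). Camera axes: x right, y down, z forward; pixel columns grow to the right and rows downward; lengths in mm; the calibration is good to about 2 mm. A picture is of the moment at which its call begins. There is no depth.
- ctrl.hand_in(): hands the job in; it is judged then, once.
Trained networks look in the newest picture that a camera, given by its name, has taken for a name from the list of things; names that differ only in an ending like _2 or _b are one class to them, and where a whole thing is asked for, a point or a joint stands for the part that bears it (a point fixed in the world has none). Each returns a list of dicts, best first, with "conf" (0 to 1); they miss things now and then, are a little off and sometimes report something else, mostly with a low value. They report only what shows in the picture. A call takes as long as a camera call.
- ctrl.recognise(camera, target): "xy" ([column, row] as shares, 0 to 1, of the picture: columns of its width, rows of its height, amid what is visible of it).
- ctrl.regions_of(camera, target): "pixels" (384x512 bool, what is visible of it) and "xy" ([column, row] as shares, 0 to 1, of the picture: columns of its width, rows of its height, amid what is visible of it).
- ctrl.pinpoint(camera, target): "xy" ([column, row] as shares, 0 to 1, of the picture: columns of its width, rows of its height: a listed point, or the origin of a listed thing).
The state is a dict: "time": time; "joint_pos": joint angles; "qvel": joint speeds; "effort": joint torques, N m; "tool_pos": TCP position; "ee_rot": TCP orientation; "contact_force": force on the tool from outside, world axes, zero at the start; "ft_torque": the same for the moment, N m; "grip_width": finger opening in mm; "gripper_force": force on a finger pad.
Only numpy, scipy, OpenCV 4.12 (cv2) and the standard library are available. Lean on these libraries where they do the work, as an engineer would, in place of code of your own. Each camera call takes 0.05 s, during which the arm holds its last target. There are 200 camera calls.

TASK

Pack the white handheld photometer into the grey kit tray: draw it up out of its charging stand, lay it flat on its back on the bench and let go, then take it again across its waist and press it into its foam cut-out, head to the wide end and display up, until both head and foot are fully home on the cut-out's floor. The foam grips it tightly, so press firmly but never ram it, and leave the dish, the can, the timer and the marker where they are.

Things in the scene. Friction and masses are not known exactly. Their poses are not given: they have to be found in the camera images.
- meter: White handheld photometer, dark back, about 0.19 kg, 130 mm long, 26 mm thick, flat-sided: lower 86 mm (waist, key panel) 40 mm wide, upper 44 mm (head, display) 56 mm wide. Starts upright in the stand. Origin: middle of the foot end's face; z along its length to the head, y across its width, display and keys face -x, flat back at x = +13 mm with edges stepped in 2 mm.
- meter_waist (a point): point inside the meter, mid-thickness, 60 mm from its foot end: the middle of the grip that fits the tray's finger notches; axes as the meter's
- meter_head (a point): point on the meter's back face, on its centre line, 115 mm from its foot end (behind the display)
- meter_foot (a point): point on the meter's back face, on its centre line, 15 mm from its foot end
- stand: Light grey charging stand, fixed, 100 x 96 mm; its sleeve, inside 30 x 44 mm, holds the lowest 50 mm of the meter with 2 mm play: sleeve floor 12 mm, rim 62 mm, meter's head 98 to 142 mm above the bench. Origin on the bench under the sleeve's middle, z up; the display faces its -x. It is left or right of the robot's centre line, the tray on the other side, bare bench between.
- tray: Grey kit tray, fixed, 220 (x) x 190 (y) x 42 mm, charcoal foam on a yellow under-layer; foam top 38 mm, cut-out floors 12 mm above the bench. The meter's empty cut-out is on the -x side; a bottle (up to 49 mm above the bench, 87 mm to the +x side of that cut-out's centre line) and a screwdriver lie in theirs. Origin: middle of the underside.
- pocket (a point): Middle of the floor of the meter's cut-out (26 mm deep, 135 mm long), axes as the tray's; y runs along it to its wide head end. Seated, the meter's z lies along this y, its back on the floor, display flush with the foam, foot end at y = -65 mm, meter_waist at y = -5 mm. Stiff foam walls stand 2.5 mm clear of the meter all round; the floor under head and foot is soft (8 N/mm).
- petri_dish: tan covered dish, 61 mm across, 16 mm high, a bystander on the bench; origin under its centre
- sample_can: white screw can with blue cap, 37 mm across, 48 mm high, a bystander on the bench; origin under its centre
- lab_timer: white lab timer lying on the bench, 60 x 64 x 16 mm, a bystander; origin under its centre
- marker: blue and white marker lying on the bench, 136 mm long, a bystander; origin under its centre
- lips_head (a point): At foam-top height on the cut-out's centre line, between the two springy foam lips that grip the head's sides (y = +43 mm from pocket). Each reaches 2 mm into the meter's width (its top 10 mm slope back by 4 mm as a lead-in) and yields with about 0.8 N/mm; pushing past all four takes some 10 to 20 N, friction varies. The meter's weight does not sink it; pressed at one end, the other may stay up.
- lips_waist (a point): The same between the two lips that grip the lower waist (y = -47 mm from pocket).
- notches (a point): At foam-top height on the cut-out's centre line, between the finger notches: they run from 22 mm before to 23 mm after this point along the cut-out (y) and reach 62 mm to either side of the centre line, open down to 6 mm above the bench.

How it is judged:
By the outcome, as a careful person would: the job done as asked, in the order asked, and still so for the second after the job is handed in, with the robot touching nothing.
It also fails if it takes over 72 s, if anything falls off the work surface, if the arm or the gripper's body presses on something with over 40 N, if the wrist force passes 120 N, or if a joint passes its speed limit or range.

## Working session

There is one attempt and no reset: what is moved stays moved. The work goes in short steps, Python scripts to look and compute and a tool call to move; the robot and the scene stay as the last step left them, time stands still between calls to the robot, and variables do not carry over. Pictures are saved under pics/ and viewed, at most 10 in all, crops included, and the job is handed in when it is done.

Besides the shell and the picture viewer there is one more tool, called after "Call:" as name([rows], argument=value, ...), one row to a line, values as JSON. move_arm: Moves the arm, as the interface text tells. Its arguments: {"type":"object","properties":{"increments":{"type":"array","items":{"type":"array"}},"force":{"type":"number"}},"required":["increments"]}

```bash
mkdir -p pics
cat > h.py <<'E'
import numpy as np, cv2
from station import ctrl
from scipy.spatial.transform import Rotation as R
def cap(n,save=None):
    c=ctrl.capture(n)
    if save: cv2.imwrite('pics/'+save+'.png',c['img'][:,:,::-1])
    return c
def ray(c,xy,share=True):
    u,v=(xy[0]*512,xy[1]*384) if share else xy
    d=np.array([(u-c['cx'])/c['fx'],(v-c['cy'])/c['fy']]); s=d.copy()
    for _ in range(20): s=d/(1+c['k1']*(s@s))
    T=np.array(c['cam_to_world']); w=T[:3,:3]@np.array([s[0],s[1],1]); return T[:3,3],w
def onz(c,xy,z,share=True):
    o,w=ray(c,xy,share); return (o+w*(z-o[2])/w[2])
def proj(c,p):
    T=np.array(c['cam_to_world']); q=T[:3,:3].T@(np.asarray(p,float)-T[:3,3]); s=q[:2]/q[2]; s=s*(1+c['k1']*(s@s))
    return np.array([s[0]*c['fx']+c['cx'],s[1]*c['fy']+c['cy']])
def tri(ra,rb):
    A=[];b=[]
    for o,w in (ra,rb):
        w=w/np.linalg.norm(w);P=np.eye(3)-np.outer(w,w);A.append(P);b.append(P@o)
    return np.linalg.lstsq(np.vstack(A),np.hstack(b),rcond=None)[0]
E
python3 - <<'E'
from h import *
np.set_printoptions(precision=1,suppress=True)
s=ctrl.state(); print(s['tool_pos'],s['ee_rot'],R.from_quat(np.roll(s['ee_rot'],-1)).as_matrix(),s['grip_width'])
zs={'meter':0,'stand':0,'tray':0,'pocket':12,'petri_dish':0,'sample_can':0,'lab_timer':0,'marker':0,'lips_head':38,'lips_waist':38,'notches':38,'meter_waist':72,'meter_head':127,'meter_foot':27}
zs['meter']=12
C={n:cap(n,n+'0') for n in('top','side')}
for n in C: print(n,C[n]['cam_to_world'][:3,3] if hasattr(C[n]['cam_to_world'],'shape') else C[n]['cam_to_world'],C[n]['fx'])
for t,z in zs.items():
    for n in C:
        for r in ctrl.pinpoint(n,t)[:1]: print(t,n,round(r['conf'],2),onz(C[n],r['xy'],z),np.array(r['xy'])*[512,384])
E
```

```text
[ 219.  -504.1  218.1] [-0.   1.   0.2 -0. ] [[ 0.9  0.4 -0. ]
 [ 0.4 -0.9  0. ]
 [ 0.  -0.  -1. ]] 93.13241376226765
top [ 437.   -10.3 1616.9] 468.6385606094542
side [  11.7 1076.2  867.7] 395.6407385453076
meter top 0.7 [490.3 224.7  12. ] [187.4 199.6]
meter side 0.77 [480.3 237.1  12. ] [235.8 254.8]
stand top 0.73 [497.5 250.9   0. ] [180.4 197.8]
stand side 0.62 [481.2 232.3   0. ] [236.4 256.6]
tray top 0.97 [ 496.1 -275.5    0. ] [332.2 194.5]
tray side 0.88 [ 505.1 -274.9    0. ] [285.3 180.3]
pocket top 0.75 [ 464.7 -259.8   12. ] [328.5 203.6]
pocket side 0.81 [ 462.8 -259.7   12. ] [293.6 181.6]
petri_dish top 0.66 [605.3 -36.3   0. ] [262.4 164.7]
petri_dish side 0.55 [605.8 -19.3   0. ] [236.9 206.9]
sample_can top 0.41 [596.4  48.2   0. ] [238.1 167.9]
sample_can side 0.65 [620.2  68.6   0. ] [222.6 218.7]
lab_timer top 0.68 [601.5 -35.1   0. ] [262.1 165.8]
lab_timer side 0.45 [521.4 203.5   0. ] [229.5 248. ]
marker top 0.56 [449.  451.3   0. ] [124. 213.]
marker side 0.63 [438.7 454.5   0. ] [213.9 310.9]
lips_head top 0.87 [ 465.8 -221.2   38. ] [318.3 203.4]
lips_head side 0.66 [ 465.  -227.7   38. ] [290.6 179.8]
lips_waist top 0.96 [ 459.5 -309.    38. ] [344.1 204.6]
lips_waist side 0.59 [ 468.7 -314.8   38. ] [296.9 169.8]
notches top 0.73 [ 459.7 -276.4   38. ] [334.6 204.8]
notches side 0.92 [ 460.6 -289.1   38. ] [296.7 173. ]
meter_waist top 0.61 [484.1 234.3  72. ] [181.9 201. ]
meter_waist side 0.93 [475.4 235.   72. ] [236.6 240.3]
meter_head top 0.58 [502.  231.4 127. ] [180.  194.9]
meter_head side 0.92 [495.2 225.6 127. ] [231.4 223.1]
meter_foot top 0.67 [504.8 234.9  27. ] [183.7 195.3]
meter_foot side 0.65 [504.9 240.   27. ] [228.3 249.8]
```

Run:
```python
import cv2
t=cv2.imread('pics/top0.png');s=cv2.imread('pics/side0.png')
cv2.imwrite('pics/topc.png',cv2.resize(t[130:260,100:380],(800,371),interpolation=2))
cv2.imwrite('pics/sidec.png',cv2.resize(s[140:340,170:340],(510,600),interpolation=2))
```

```text
(no output)
```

View pics/topc.png

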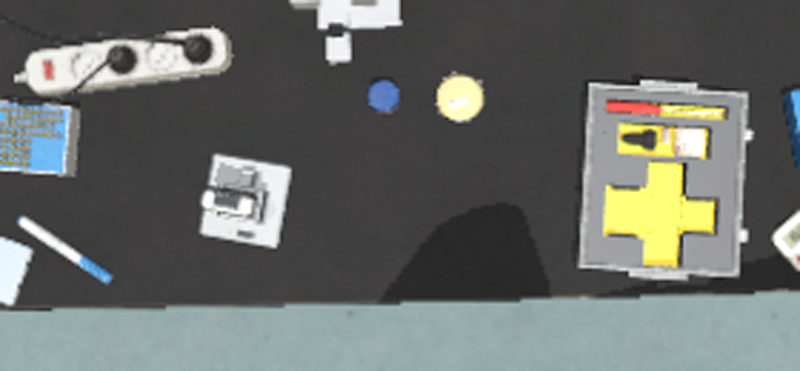

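View pics/sidec.png

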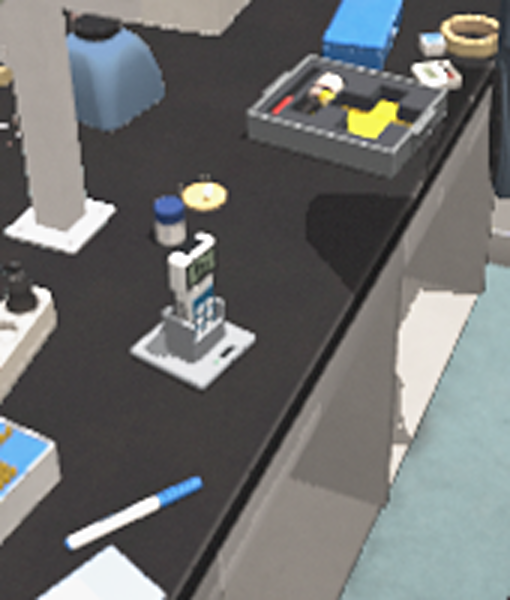

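The top crop shows the stand at about (245,200), yawed about -10° with the meter's head at (235,200). The tray is at (665,180) with its wide head end on the left (+y), the can at (383,96) and the dish at (460,98). The side crop shows the meter upright at (195,290) with its display towards the robot, and bare bench between stand and tray.

```bash
cat > fit.py <<'E'
from h import *
from scipy.optimize import minimize
K=6
def box(x,y,z):  # ranges
    return np.array([[a,b,c] for a in x for b in y for c in z],float)
def hulls(c,boxes,Rm,p):
    m=np.zeros((384*K,512*K),np.uint8)
    for b in boxes:
        q=np.array([proj(c,Rm@v+p) for v in b])
        cv2.fillConvexPoly(m,cv2.convexHull(((q+.5)*K).astype(np.int32)),1)
    return m
def iou_fit(views,boxes,pose,x0,d):
    """views: list of (cam,mask); pose(x)->Rm,p"""
    V=[(c,cv2.resize(m.astype(np.uint8),None,fx=K,fy=K,interpolation=cv2.INTER_NEAREST)) for c,m in views]
    def f(x):
        s=0
        for c,m in V:
            r=hulls(c,boxes,*pose(x)); s+=(r&m).sum()/max(1,(r|m).sum())
        return -s/len(V)
    sx=np.vstack([x0]+[np.array(x0)+np.eye(len(x0))[i]*d[i] for i in range(len(x0))])
    return minimize(f,x0,method='Nelder-Mead',options=dict(initial_simplex=sx,maxiter=90,xatol=.05,fatol=1e-4))
E
python3 - <<'E'
from fit import *
np.set_printoptions(precision=2,suppress=True)
C={n:cap(n) for n in('top','side')}
M={}
for n in C:
    for t in('meter','stand','tray'):
        r=ctrl.regions_of(n,t)
        if r: M[n,t]=r[0]['pixels']; print(n,t,r[0]['conf'],r[0]['pixels'].sum(),np.array(r[0]['xy'])*[512,384])
pose=lambda x:(R.from_euler('z',x[2],degrees=True).as_matrix(),np.array([x[0],x[1],0]))
B=[box((-13,13),(-20,20),(62,98)),box((-13,13),(-28,28),(98,142))]
for ns in (['top'],['side'],['top','side']):
    r=iou_fit([(C[n],M[n,'meter']) for n in ns],B,pose,[487,235,-10],[8,8,8]); print('meter',ns,r.x,r.fun)
T=[box((-110,110),(-95,95),(0,42))]
for ns in (['top'],['top','side']):
    r=iou_fit([(C[n],M[n,'tray']) for n in ns],T,pose,[497,-275,0],[8,8,5]); print('tray',ns,r.x,r.fun)
for t in('stand','tray'):
    q,_=cv2.findContours(M['top',t].astype(np.uint8),0,2); q=max(q,key=cv2.contourArea)
    b=cv2.boxPoints(cv2.minAreaRect(q)); print(t,[onz(C['top'],p,42 if t=='tray' else 8,False)[:2] for p in b])
# yellow pocket
g=cv2.cvtColor(C['top']['img'],cv2.COLOR_RGB2HSV); y=cv2.inRange(g,(22,120,120),(35,255,255))
n,l,s,c=cv2.connectedComponentsWithStats(y)
for i in range(1,n):
    if s[i,4]>60: print(s[i],onz(C['top'],c[i],12,False)); 
i=1+np.argmax(s[1:,4]*((s[1:,0]>290))); 
x,yy,w,h,_=s[i]
for p in((x,yy+h/2),(x+w,yy+h/2),(x+w/2,yy),(x+w/2,yy+h)): print(onz(C['top'],(p[0]-.5,p[1]-.5),12,False))
E
```

```text
top meter 0.6 176 [177.1 198.8]
top stand 0.81 659 [188.62 199.72]
top tray 0.84 3730 [331.21 195.11]
side meter 0.7 442 [238.18 232.82]
side stand 0.64 600 [232.81 254.02]
side tray 0.82 1797 [285.49 176.22]
meter ['top'] [485.51 231.34 -10.65] -0.8577045213972478
meter ['side'] [482.14 234.9   -3.58] -0.848433734939759
meter ['top', 'side'] [483.96 231.65  -8.21] -0.8433477488426717
tray ['top'] [ 500.7  -269.16   -5.31] -0.9547604299508107
tray ['top', 'side'] [ 500.91 -269.35   -5.24] -0.9601583188137095
stand [array([450.28, 289.17]), array([550.87, 267.04]), array([529.28, 171.12]), array([429.09, 193.35])]
tray [array([ 390.82, -161.73]), array([ 622.25, -178.35]), array([ 609.6 , -377.51]), array([ 376.93, -359.43])]
[317 173  19  12 132] [ 550.58 -252.55   12.  ]
[311 187  39  37 789] [ 461.61 -265.28   12.  ]
[ 461.47 -197.6    12.  ]
[ 458.   -332.59   12.  ]
[ 523.37 -266.88   12.  ]
[ 396.29 -263.04   12.  ]
```

Call:
move_arm([
  [[0, 0, -0.005], [0, 0, -0.12], 1],
  [[0, 0, -0.005], [0, 0, -0.12], 1],
  [[0, 0, -0.005], [0, 0, -0.12], 1],
  [[0, 0, -0.005], [0, 0, -0.12], 1],
  [[0, 0, -0.005], [0, 0, -0.12], 1],
  [[0, 0, -0.005], [0, 0, -0.12], 1],
  [[0, 0, -0.005], [0, 0, -0.12], 1],
  [[0, 0, -0.005], [0, 0, -0.12], 1],
  [[0, 0, -0.005], [0, 0, -0.12], 1],
  [[0, 0, -0.005], [0, 0, -0.12], 1],
])

```text
time: 2.73
tool_pos: [219.2, -504.4, 268.9]
ee_rot: [-0.0, 0.691, 0.723, 0.0]
contact_force: [-0.1, 0.2, 0.6]
grip_width: 92.9
gripper_force: 0.0
```

Call:
move_arm([
  [[0.037, 0.015, -0.005], [0, 0, 0], 1],
  [[0.037, 0.015, -0.005], [0, 0, 0], 1],
  [[0.037, 0.015, -0.005], [0, 0, 0], 1],
  [[0.037, 0.015, -0.005], [0, 0, 0], 1],
  [[0.037, 0.015, -0.005], [0, 0, 0], 1],
  [[0.037, 0.015, -0.005], [0, 0, 0], 1],
  [[0.037, 0.015, -0.005], [0, 0, 0], 1],
  [[0.037, 0.015, -0.005], [0, 0, 0], 1],
  [[0.037, 0.015, -0.005], [0, 0, 0], 1],
  [[0.037, 0.015, -0.005], [0, 0, 0], 1],
])

```text
time: 3.57
tool_pos: [354.7, -127.0, 319.2]
ee_rot: [0.0, 0.693, 0.721, 0.0]
contact_force: [0.3, -0.6, 0.7]
grip_width: 92.8
gripper_force: 0.0
```

```bash
cat > plan.py <<'E'
from h import *
np.set_printoptions(precision=4,suppress=True)
def cur():
    s=ctrl.state(); return np.array(s['tool_pos']),R.from_quat(np.roll(s['ee_rot'],-1))
def to(p=None,Rm=None):
    """shift in present tool axes (m); turn as tool rotvec"""
    p0,r0=cur(); s=ctrl.state()
    print('pos',p0,'j',np.array(s['joint_pos']),'F',np.array(s['contact_force']),'w',s['grip_width'])
    if Rm is not None: print('turn',(r0.inv()*R.from_matrix(Rm)).as_rotvec())
    if p is not None:
        print('shift now',r0.inv().apply(np.array(p)-p0)/1000)
        if Rm is not None: print('shift after turn',Rm.T@(np.array(p)-p0)/1000)
def meterup(yaw): # columns mx,my,mz upright
    return R.from_euler('z',yaw,degrees=True).as_matrix()
def grasp(M,a): # tool z = cos a mx - sin a mz, tool y = my (a in deg)
    a=np.radians(a); z=np.cos(a)*M[:,0]-np.sin(a)*M[:,2]; y=M[:,1]; return np.stack([np.cross(y,z),y,z],1)
E
python3 - <<'E'
from plan import *
M=meterup(-11.5); G=grasp(M,40)
g=np.array([484.5,232,0])+M@[-8,0,12+108]   # grasp point
tcp=g+G[:,2]*19
print('tcp',tcp)
to(tcp-G[:,2]*110,G)
E
```

```text
tcp [490.9233 230.6932 107.787 ]
pos [ 354.6928 -127.0205  319.1695] j [-0.4676 -0.0833  1.9037  0.      1.3203 -0.5062] F [ 0.3469 -0.5636  0.674 ] w 92.84752713076678
turn [-0.5782 -0.7359 -1.2409]
shift now [0.3722 0.0679 0.1406]
shift after turn [0.122  0.3777 0.0735]
```

Call:
move_arm([
  [[0.037, 0.007, 0.007], [0, 0, 0], 1],
  [[0.037, 0.007, 0.007], [0, 0, 0], 1],
  [[0.037, 0.007, 0.007], [0, 0, 0], 1],
  [[0.037, 0.007, 0.007], [0, 0, 0], 1],
  [[0.037, 0.007, 0.007], [0, 0, 0], 1],
  [[0.037, 0.007, 0.007], [0, 0, 0], 1],
  [[0.037, 0.007, 0.007], [0, 0, 0], 1],
  [[0.037, 0.007, 0.007], [0, 0, 0], 1],
  [[0.037, 0.007, 0.007], [0, 0, 0], 1],
  [[0.037, 0.007, 0.007], [0, 0, 0], 1],
])

```text
time: 4.4
tool_pos: [409.9, 245.7, 248.4]
ee_rot: [0.0, 0.693, 0.721, 0.0]
contact_force: [1.1, -0.1, 0.2]
grip_width: 92.6
gripper_force: 0.0
```

Call:
move_arm([
  [[0, 0, 0], [-0.0385, -0.049, -0.0827], 1],
  [[0, 0, 0], [-0.0385, -0.049, -0.0827], 1],
  [[0, 0, 0], [-0.0385, -0.049, -0.0827], 1],
  [[0, 0, 0], [-0.0385, -0.049, -0.0827], 1],
  [[0, 0, 0], [-0.0385, -0.049, -0.0827], 1],
  [[0, 0, 0], [-0.0385, -0.049, -0.0827], 1],
  [[0, 0, 0], [-0.0385, -0.049, -0.0827], 1],
  [[0, 0, 0], [-0.0385, -0.049, -0.0827], 1],
  [[0, 0, 0], [-0.0385, -0.049, -0.0827], 1],
  [[0, 0, 0], [-0.0385, -0.049, -0.0827], 1],
])

```text
time: 5.23
tool_pos: [410.1, 244.0, 248.9]
ee_rot: [0.298, 0.315, 0.901, -0.029]
contact_force: [0.5, -0.6, 0.4]
grip_width: 92.9
gripper_force: 0.0
```

Run:
```python
from plan import *
M=meterup(-11.5); G=grasp(M,40)
g=np.array([484.5,232,0])+M@[-8,0,12+108]   # grasp point
tcp=g+G[:,2]*19
to(tcp-G[:,2]*110,G)
```

```text
pos [410.1269 243.9631 248.8918] j [ 0.7482  0.1163  2.0113 -0.7365  0.9059  0.2868] F [ 0.5335 -0.6148  0.4333] w 92.87339416949429
turn [-0.19   -0.2446 -0.4097]
shift now [ 0.0421 -0.0077  0.056 ]
shift after turn [0.0555 0.0031 0.0434]
```

Call:
move_arm([
  [[0, 0, 0], [-0.038, -0.049, -0.082], 1],
  [[0, 0, 0], [-0.038, -0.049, -0.082], 1],
  [[0, 0, 0], [-0.038, -0.049, -0.082], 1],
  [[0, 0, 0], [-0.038, -0.049, -0.082], 1],
  [[0, 0, 0], [-0.038, -0.049, -0.082], 1],
  [[0.011, 0, 0.009], [0, 0, 0], 1],
  [[0.011, 0, 0.009], [0, 0, 0], 1],
  [[0.011, 0, 0.009], [0, 0, 0], 1],
  [[0.011, 0, 0.009], [0, 0, 0], 1],
  [[0.011, 0, 0.009], [0, 0, 0], 1],
])

```text
time: 6.07
tool_pos: [409.1, 244.0, 177.1]
ee_rot: [0.42, 0.093, 0.902, -0.042]
contact_force: [-1.4, 0.2, 0.7]
grip_width: 92.7
gripper_force: 0.0
```

Run:
```python
from fit import *
from plan import *
C={n:cap(n,n+'1') for n in('top','side')}
t,s=[cv2.imread(f'pics/{n}1.png') for n in C]
cv2.imwrite('pics/pre.png',np.hstack([cv2.resize(t[150:250,120:240],(400,333)),cv2.resize(s[190:290,180:300],(400,333))]))
M=meterup(-11.5); G=grasp(M,40)
g=np.array([484.5,232,0])+M@[-8,0,12+108]
tcp=g+G[:,2]*19
to(tcp,G)
pose=lambda x:(meterup(x[2]),np.array([x[0],x[1],0]))
B=[box((-13,13),(-20,20),(62,98)),box((-13,13),(-28,28),(98,142))]
r=ctrl.regions_of('side','meter')
if r:
  print(r[0]['conf'],r[0]['pixels'].sum()); f=iou_fit([(C['side'],r[0]['pixels'])],B,lambda x:pose([x[0],x[1],-11.5]),[484,232],[6,6]);print(f.x,f.fun)
```

```text
pos [408.6272 243.3763 176.0042] j [ 0.8259  0.2472  2.2566 -1.4646  0.7197  0.6814] F [ 0.4154 -0.2225  0.163 ] w 92.88200253817061
turn [-0.0042 -0.0039 -0.0017]
shift now [-0.0016  0.0044  0.1075]
shift after turn [-0.0012  0.004   0.1076]
0.77 421
[482.2406 234.9607] -0.8029759454213963
```

View pics/pre.png

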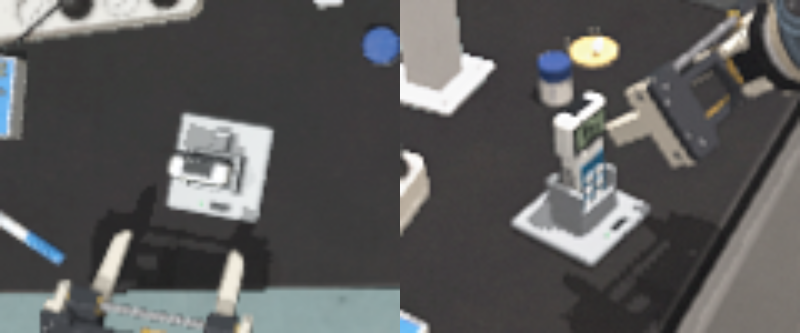

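The fingers straddle the meter: in the left half the tips are at (125,240) and (235,260), with the head at (203,165). In the right half the gripper comes in at head height. Advancing.

Call:
move_arm([
  [[0, 0.0005, 0.012], [0, 0, 0], 1],
  [[0, 0.0005, 0.012], [0, 0, 0], 1],
  [[0, 0.0005, 0.012], [0, 0, 0], 1],
  [[0, 0.0005, 0.012], [0, 0, 0], 1],
  [[0, 0.0005, 0.012], [0, 0, 0], 1],
  [[0, 0.0005, 0.012], [0, 0, 0], 1],
  [[0, 0.0005, 0.012], [0, 0, 0], 1],
  [[0, 0.0005, 0.012], [0, 0, 0], 1],
  [[0, 0.0005, 0.006], [0, 0, 0], 1],
  [[0, 0, 0.004], [0, 0, 0], 1],
])

```text
time: 7.05
tool_pos: [485.7, 247.1, 129.9]
ee_rot: [0.404, 0.1, 0.907, -0.055]
contact_force: [-0.2, -0.0, 0.3]
grip_width: 93.1
gripper_force: 0.0
```

Run:
```python
from plan import *
M=meterup(-11.5); G=grasp(M,40)
g=np.array([484.,233,0])+M@[-8,0,12+108]
tcp=g+G[:,2]*19
to(tcp,G)
C={n:cap(n,n+'2') for n in('top','side')}
t,s=[cv2.imread(f'pics/{n}2.png') for n in C]
cv2.imwrite('pics/at.png',np.hstack([cv2.resize(t[160:230,140:224],(400,333)),cv2.resize(s[200:270,190:274],(400,333))]))
```

```text
pos [485.7091 247.0806 129.8817] j [ 0.6931  0.426   2.1306 -1.5694  0.6446  0.711 ] F [-0.1917 -0.0377  0.2574] w 93.13192735812801
turn [-0.033  -0.0323 -0.0037]
shift now [ 0.0113 -0.0135  0.0209]
shift after turn [ 0.012  -0.0141  0.0201]
```

View pics/at.png

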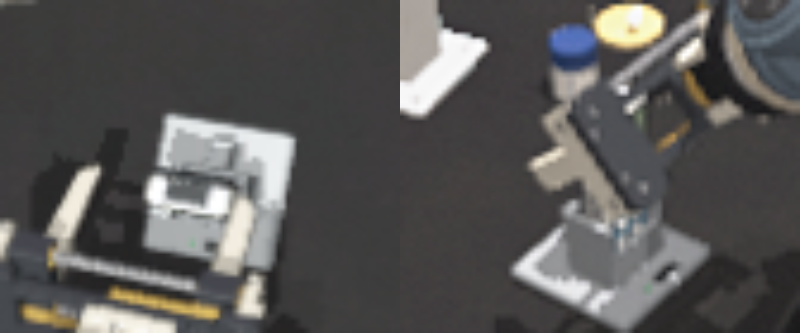

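The tool is 14 mm too far left because joint 4 hit its limit. In the left half the right finger at (240,210) is nearly on the head. I'll back off and use a steeper tool.

Call:
move_arm([
  [[0, 0, -0.008], [0, 0, 0], 1],
  [[0, 0, -0.008], [0, 0, 0], 1],
  [[0, 0, -0.008], [0, 0, 0], 1],
  [[0, 0, -0.008], [0, 0, 0], 1],
  [[0, 0, -0.008], [0, 0, 0], 1],
  [[0, 0, -0.008], [0, 0, 0], 1],
  [[0, 0, -0.008], [0, 0, 0], 1],
  [[0, 0, 0], [0, 0.07, 0], 1],
  [[0, 0, 0], [0, 0.07, 0], 1],
  [[0, 0, 0], [0, 0.07, 0], 1],
])

```text
time: 7.98
tool_pos: [443.9, 258.0, 168.2]
ee_rot: [0.306, 0.104, 0.945, -0.043]
contact_force: [-0.5, -0.5, -0.5]
grip_width: 92.9
gripper_force: 0.0
```

Run:
```python
from plan import *
M=meterup(-11.5); G=grasp(M,53)
g=np.array([484.,233,0])+M@[-6,0,12+108]
tcp=g+G[:,2]*19
to(tcp-70*G[:,2],G)
```

```text
pos [443.9056 258.0465 168.1637] j [ 0.6937  0.2641  2.0849 -0.9585  0.6196  0.0983] F [-0.5221 -0.4643 -0.5064] w 92.93025421391721
turn [-0.0282 -0.0182 -0.0097]
shift now [-0.0019 -0.0162  0.0109]
shift after turn [-0.0016 -0.0166  0.0105]
```

Call:
move_arm([
  [[0, 0, 0], [-0.028, -0.018, -0.01], 1],
  [[0, -0.006, 0.002], [0, 0, 0], 1],
  [[0, -0.006, 0.002], [0, 0, 0], 1],
  [[0, -0.005, 0.002], [0, 0, 0], 1],
  [[0, 0, 0.008], [0, 0, 0], 1],
  [[0, 0, 0.008], [0, 0, 0], 1],
  [[0, 0, 0.008], [0, 0, 0], 1],
  [[0, 0, 0.008], [0, 0, 0], 1],
  [[0, 0, 0.008], [0, 0, 0], 1],
  [[0, 0, 0], [0, 0, 0], 1],
])

```text
time: 8.82
tool_pos: [468.6, 234.3, 129.3]
ee_rot: [0.316, 0.096, 0.943, -0.034]
contact_force: [0.5, 0.2, -0.6]
grip_width: 92.6
gripper_force: 0.0
```

Run:
```python
from plan import *
M=meterup(-11.5); G=grasp(M,53)
g=np.array([484.,233,0])+M@[-6,0,12+108]
tcp=g+G[:,2]*19
to(tcp,G)
```

```text
pos [468.5517 234.3435 129.343 ] j [ 0.6083  0.3395  2.1279 -1.1911  0.4928  0.2724] F [ 0.5372  0.2364 -0.6174] w 92.6320990774542
turn [-0.0045  0.0015  0.0001]
shift now [-0.0018  0.0019  0.0321]
shift after turn [-0.0019  0.0018  0.0321]
```

Call:
move_arm([
  [[0, 0, 0.0065], [0, 0, 0], 1],
  [[0, 0, 0.0065], [0, 0, 0], 1],
  [[0, 0, 0.0065], [0, 0, 0], 1],
  [[0, 0, 0.0065], [0, 0, 0], 1],
  [[-0.002, 0, 0.006], [0, 0, 0], 1],
  [[0, 0.001, 0], [0, 0, 0], 0.8],
  [[0, 0, 0], [0, 0, 0], 0.72],
  [[0, 0, 0], [0, 0, 0], 0.66],
  [[0, 0, 0], [0, 0, 0], 0.66],
  [[0, 0, 0], [0, 0, 0], 0.66],
], force=5)

```text
time: 9.65
tool_pos: [489.0, 231.7, 106.9]
ee_rot: [0.317, 0.096, 0.943, -0.033]
contact_force: [-0.5, 0.4, -0.3]
grip_width: 64.4
gripper_force: 0.0
```

Run:
```python
from plan import *
M=meterup(-11.5); G=grasp(M,53)
g=np.array([484.,233,0])+M@[-6,0,12+108]
tcp=g+G[:,2]*19
to(tcp,G)
```

```text
pos [488.9883 231.6906 106.9051] j [ 0.5749  0.4068  2.1068 -1.2948  0.4574  0.3587] F [-0.4806  0.4452 -0.3026] w 64.43206235690843
turn [-0.0025  0.0032 -0.0005]
shift now [0.001  0.0003 0.0018]
shift after turn [0.001  0.0003 0.0018]
```

Call:
move_arm([
  [[0, 0, 0.001], [0, 0, 0], 0.62],
  [[0, 0, 0], [0, 0, 0], 0.5],
  [[0, 0, 0], [0, 0, 0], 0.4],
  [[0, 0, 0], [0, 0, 0], 0.4],
  [[0, 0, 0], [0, 0, 0], 0.4],
  [[0, 0, 0], [0, 0, 0], 0.4],
  [[0, 0, 0], [0, 0, 0], 0.4],
  [[0, 0, 0], [0, 0, 0], 0.4],
  [[0, 0, 0], [0, 0, 0], 0.4],
  [[0, 0, 0], [0, 0, 0], 0.4],
], force=6)

```text
time: 10.48
tool_pos: [489.7, 231.5, 105.9]
ee_rot: [0.317, 0.096, 0.943, -0.033]
contact_force: [-0.7, 0.2, 1.4]
grip_width: 55.8
gripper_force: 6.0
```

Run:
```python
from plan import *
to()
M=meterup(-11.5); p,r=cur(); T=r.as_matrix()
print('world up in tool',T.T@[0,0,1],ctrl.state()['ft_torque'],ctrl.state()['gripper_force'])
```

```text
pos [489.6586 231.4917 105.9112] j [ 0.5736  0.4095  2.1061 -1.2987  0.4563  0.362 ] F [-0.6678  0.1972  1.3718] w 55.801168979126224
world up in tool [-0.6042 -0.0019 -0.7969] [0.1857 0.0892 0.0658] 5.996433645486832
```

Call:
move_arm([
  [[0, 0, 0], [0, 0, 0], 0.4],
  [[0, 0, 0], [0, 0, 0], 0.4],
  [[-0.0012, 0, -0.0016], [0, 0, 0], 0.4],
  [[-0.003, 0, -0.004], [0, 0, 0], 0.4],
  [[-0.0048, 0, -0.0064], [0, 0, 0], 0.4],
  [[-0.0048, 0, -0.0064], [0, 0, 0], 0.4],
  [[-0.0048, 0, -0.0064], [0, 0, 0], 0.4],
  [[-0.0048, 0, -0.0064], [0, 0, 0], 0.4],
  [[-0.0048, 0, -0.0064], [0, 0, 0], 0.4],
  [[-0.0048, 0, -0.0064], [0, 0, 0], 0.4],
], force=45)

```text
time: 11.32
tool_pos: [489.0, 231.4, 161.0]
ee_rot: [0.317, 0.096, 0.943, -0.033]
contact_force: [-0.4, 0.5, -1.1]
grip_width: 55.5
gripper_force: 45.0
```

Run:
```python
from plan import *
to()
```

```text
pos [489.0372 231.3679 161.0256] j [ 0.5742  0.295   2.0766 -1.0436  0.5136  0.075 ] F [-0.3683  0.5023 -1.1472] w 55.46644019471603
```

Lifted clear. The bench edge lies near x≈365 mm, so I'll lay the meter along -y in the bare area. Carry it there, bring the tool vertical, turn, then pitch the rest of the way.

Call:
move_arm([
  [[-0.008, 0, -0.011], [0, 0, 0], 0.4],
  [[-0.01, 0, -0.013], [0, 0, 0], 0.4],
  [[-0.01, 0, -0.013], [0, 0, 0], 0.4],
  [[-0.005, -0.015, -0.007], [0, 0, 0], 0.4],
  [[-0.003, -0.03, -0.004], [0, 0, 0], 0.4],
  [[-0.003, -0.03, -0.004], [0, 0, 0], 0.4],
  [[-0.003, -0.03, -0.004], [0, 0, 0], 0.4],
  [[-0.003, -0.03, -0.004], [0, 0, 0], 0.4],
  [[-0.003, -0.03, -0.004], [0, 0, 0], 0.4],
  [[-0.003, -0.03, -0.004], [0, 0, 0], 0.4],
])

```text
time: 12.15
tool_pos: [449.1, 41.0, 246.0]
ee_rot: [0.317, 0.095, 0.943, -0.033]
contact_force: [0.1, 0.4, -1.3]
grip_width: 55.6
gripper_force: 45.0
```

Call:
move_arm([
  [[0, 0, 0], [0, 0.08, 0], 0.4],
  [[0, 0, 0], [0, 0.08, 0], 0.4],
  [[0, 0, 0], [0, 0.08, 0], 0.4],
  [[0, 0, 0], [0, 0.08, 0], 0.4],
  [[0, 0, 0], [0, 0.08, 0], 0.4],
  [[0, 0, 0], [0, 0.08, 0], 0.4],
  [[0, 0, 0], [0, 0.08, 0], 0.4],
  [[0, 0, 0], [0, 0.085, 0], 0.4],
  [[0, 0, 0], [0, 0, 0], 0.4],
  [[0, 0, 0], [0, 0, 0], 0.4],
])

```text
time: 12.98
tool_pos: [450.1, 42.1, 245.4]
ee_rot: [0.002, 0.101, 0.995, -0.001]
contact_force: [-0.8, -0.1, -1.7]
grip_width: 55.8
gripper_force: 45.0
```

Run:
```python
from plan import *
to(); p,r=cur(); print(r.as_matrix())
```

```text
pos [450.1283  42.078  245.3921] j [-0.0081  0.1383  1.8596 -0.003   1.1402 -1.3746] F [-0.7996 -0.052  -1.6626] w 55.78359125186725
[[-0.9794  0.2017  0.0035]
 [ 0.2017  0.9794 -0.0028]
 [-0.004  -0.002  -1.    ]]
```

Call:
move_arm([
  [[0, 0, 0], [0, 0, 0.12], 0.4],
  [[0, 0, 0], [0, 0, 0.12], 0.4],
  [[0, 0, 0], [0, 0, 0.12], 0.4],
  [[0, 0, 0], [0, 0, 0.12], 0.4],
  [[0, 0, 0], [0, 0, 0.12], 0.4],
  [[0, 0, 0], [0, 0, 0.12], 0.4],
  [[0, 0, 0], [0, 0, 0.12], 0.4],
  [[0, 0, 0], [0, 0, 0.12], 0.4],
  [[0, 0, 0], [0, 0, 0.12], 0.4],
  [[0, 0, 0], [0, 0, 0.12], 0.4],
])

```text
time: 13.82
tool_pos: [449.2, 42.4, 245.9]
ee_rot: [0.003, 0.647, 0.762, 0.0]
contact_force: [0.1, 0.3, -1.7]
grip_width: 55.9
gripper_force: 45.0
```

Call:
move_arm([
  [[0, 0, 0], [0, 0, 0.085], 0.4],
  [[0, 0, 0], [0, 0, 0.085], 0.4],
  [[0, 0, 0], [0, 0.1155, 0], 0.4],
  [[0, 0, 0], [0, 0.1155, 0], 0.4],
  [[0, 0, 0], [0, 0.1155, 0], 0.4],
  [[0, 0, 0], [0, 0.1155, 0], 0.4],
  [[0, 0, 0], [0, 0.1155, 0], 0.4],
  [[0, 0, 0], [0, 0.1155, 0], 0.4],
  [[0, 0, 0], [0, 0.1155, 0], 0.4],
  [[0, 0, 0], [0, 0.1155, 0], 0.4],
])

```text
time: 14.65
tool_pos: [449.7, 42.1, 246.3]
ee_rot: [-0.313, 0.633, 0.633, 0.318]
contact_force: [-0.1, 0.2, -1.6]
grip_width: 55.8
gripper_force: 45.0
```

Run:
```python
from plan import *
Ml=np.stack([[0,0,-1],[1,0,0],[0,-1,0]],1).astype(float)  # lying: mx down, my=+x, mz=-y
G=grasp(Ml,53)
g=np.array([450,-10,21.]); to(g+19*G[:,2],G)
p,r=cur(); print(r.as_matrix()); print('down in tool',r.inv().apply([0,0,-1]))
C={n:cap(n,n+'3') for n in('top','side')}
t,s=[cv2.imread(f'pics/{n}3.png') for n in C]
cv2.imwrite('pics/hang.png',np.hstack([cv2.resize(t[140:240,200:320],(400,333)),cv2.resize(s[140:260,190:334],(400,333))]))
```

```text
pos [449.6699  42.0974 246.2698] j [-0.4776  0.3409  1.902   0.7965  1.4778 -0.8011] F [-0.095   0.1552 -1.5722] w 55.75129310572892
turn [0.0067 0.001  0.002 ]
shift now [-0.2111 -0.0009  0.1132]
shift after turn [-0.2113  0.0003  0.113 ]
[[-0.002   1.      0.0067]
 [ 0.6026 -0.0041  0.798 ]
 [ 0.798   0.0057 -0.6026]]
down in tool [-0.798  -0.0057  0.6026]
```

View pics/hang.png

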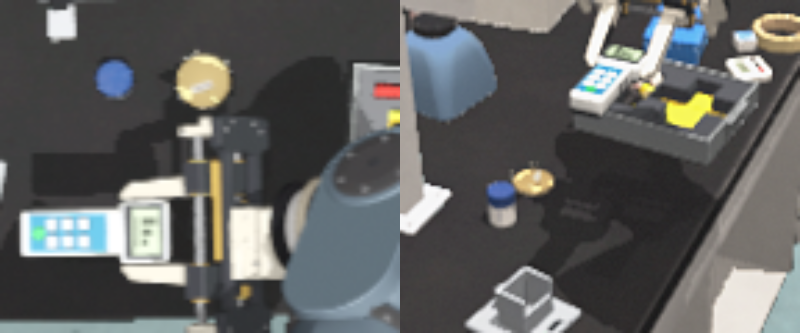

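The meter hangs level, display up, head towards the tray; in the left half its foot is at (22,232) and its head at (145,232). The bench below is clear, so I'm descending.

Call:
move_arm([
  [[-0.016, 0, 0.012], [0.007, 0, 0.002], 0.4],
  [[-0.016, 0, 0.012], [0, 0, 0], 0.4],
  [[-0.016, 0, 0.012], [0, 0, 0], 0.4],
  [[-0.016, 0, 0.012], [0, 0, 0], 0.4],
  [[-0.016, 0, 0.012], [0, 0, 0], 0.4],
  [[-0.016, 0, 0.012], [0, 0, 0], 0.4],
  [[-0.016, 0, 0.012], [0, 0, 0], 0.4],
  [[-0.016, 0, 0.012], [0, 0, 0], 0.4],
  [[-0.016, 0, 0.012], [0, 0, 0], 0.4],
  [[-0.016, 0, 0.012], [0, 0, 0], 0.4],
])

```text
time: 15.58
tool_pos: [449.4, 41.3, 45.3]
ee_rot: [-0.314, 0.633, 0.635, 0.311]
contact_force: [0.4, 0.2, -1.5]
grip_width: 55.6
gripper_force: 45.0
```

Call:
move_arm([
  [[-0.008, 0, 0.006], [0, 0, 0], 0.4],
  [[-0.004, 0, 0.003], [0, 0, 0], 0.4],
  [[-0.004, 0, 0.003], [0, 0, 0], 0.4],
  [[-0.0024, 0, 0.0018], [0, 0, 0], 0.4],
  [[-0.0016, 0, 0.0012], [0, 0, 0], 0.4],
  [[-0.0016, 0, 0.0012], [0, 0, 0], 0.4],
  [[-0.0008, 0, 0.0006], [0, 0, 0], 0.4],
  [[-0.0008, 0, 0.0006], [0, 0, 0], 0.4],
  [[-0.0008, 0, 0.0006], [0, 0, 0], 0.4],
  [[0, 0, 0], [0, 0, 0], 0.4],
])

```text
time: 16.42
tool_pos: [449.4, 40.8, 15.9]
ee_rot: [-0.316, 0.633, 0.634, 0.313]
contact_force: [-0.1, 0.5, -1.5]
grip_width: 56.1
gripper_force: 45.0
```

Run:
```python
from plan import *
to();p,r=cur(); print(r.as_matrix(),r.inv().apply([0,0,-1]))
C={n:cap(n,n+'4') for n in('top','side')}
s=cv2.imread('pics/side4.png'); cv2.imwrite('pics/low.png',cv2.resize(s[170:270,190:310],(720,600)))
```

```text
pos [449.4301  40.8284  15.9325] j [-0.4766  0.79    1.9426  0.8842  1.1502 -1.1706] F [-0.0959  0.5295 -1.5296] w 56.092111624063044
[[ 0.001   1.     -0.0036]
 [ 0.6048  0.0023  0.7964]
 [ 0.7964 -0.003  -0.6048]] [-0.7964  0.003   0.6048]
```

View pics/low.png

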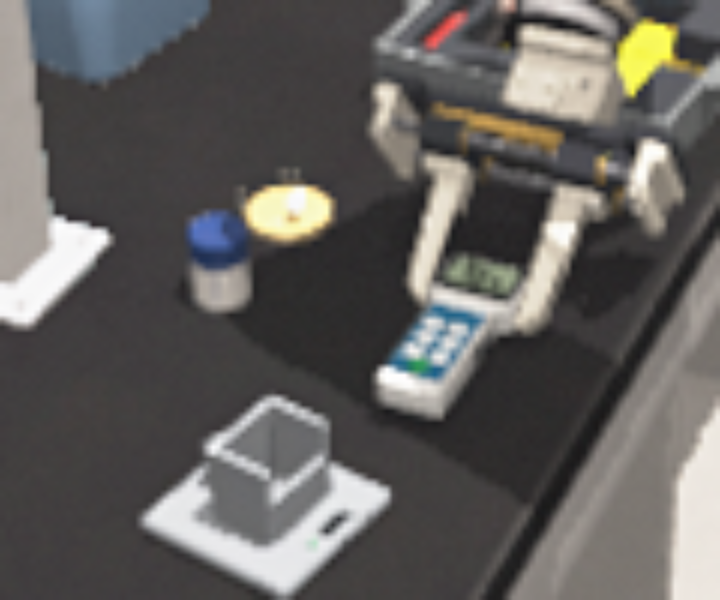

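The meter is just above the bench at (430,350), flat, clear of the can and the dish. Touching down in small steps.

Call:
move_arm([
  [[-0.0008, 0, 0.0006], [0, 0, 0], 0.4],
  [[-0.0008, 0, 0.0006], [0, 0, 0], 0.4],
  [[-0.0008, 0, 0.0006], [0, 0, 0], 0.4],
  [[-0.0008, 0, 0.0006], [0, 0, 0], 0.4],
  [[-0.0008, 0, 0.0006], [0, 0, 0], 0.4],
  [[-0.0004, 0, 0.0003], [0, 0, 0], 0.4],
  [[0, 0, 0], [0, 0, 0], 0.4],
  [[0, 0, 0], [0, 0, 0], 0.4],
  [[0, 0, 0], [0, 0, 0], 0.4],
  [[0, 0, 0], [0, 0, 0], 0.4],
])

```text
time: 17.35
tool_pos: [449.4, 40.8, 10.5]
ee_rot: [-0.316, 0.633, 0.634, 0.313]
contact_force: [0.2, -0.3, -1.5]
grip_width: 55.8
gripper_force: 45.0
```

Call:
move_arm([
  [[-0.0004, 0, 0.0003], [0, 0, 0], 0.4],
  [[-0.0004, 0, 0.0003], [0, 0, 0], 0.4],
  [[-0.0004, 0, 0.0003], [0, 0, 0], 0.4],
  [[0, 0, 0], [0, 0, 0], 0.4],
  [[0, 0, 0], [0, 0, 0], 0.4],
  [[0, 0, 0], [0, 0, 0], 0.4],
  [[0, 0, 0], [0, 0, 0], 0.4],
  [[0, 0, 0], [0, 0, 0], 0.4],
  [[0, 0, 0], [0, 0, 0], 0.4],
  [[0, 0, 0], [0, 0, 0], 0.4],
])

```text
time: 18.18
tool_pos: [449.4, 40.8, 9.0]
ee_rot: [-0.316, 0.633, 0.634, 0.313]
contact_force: [-0.2, 0.0, -1.4]
grip_width: 55.8
gripper_force: 45.0
```

Call:
move_arm([
  [[-0.0004, 0, 0.0003], [0, 0, 0], 0.4],
  [[-0.0004, 0, 0.0003], [0, 0, 0], 0.4],
  [[-0.0004, 0, 0.0003], [0, 0, 0], 0.4],
  [[-0.0004, 0, 0.0003], [0, 0, 0], 0.4],
  [[0, 0, 0], [0, 0, 0], 0.4],
  [[0, 0, 0], [0, 0, 0], 0.4],
  [[0, 0, 0], [0, 0, 0], 0.4],
  [[0, 0, 0], [0, 0, 0], 0.4],
  [[0, 0, 0], [0, 0, 0], 0.4],
  [[0, 0, 0], [0, 0, 0], 0.4],
])

```text
time: 19.02
tool_pos: [449.4, 40.8, 7.9]
ee_rot: [-0.316, 0.633, 0.634, 0.314]
contact_force: [-3.4, -4.5, 11.4]
grip_width: 56.0
gripper_force: 45.0
```

Call:
move_arm([
  [[0.0002, 0, -0.0002], [0, 0, 0], 0.4],
  [[0, 0, 0], [0, 0, 0], 0.62],
  [[0, 0, 0], [0, 0, 0], 0.7],
  [[0, 0, 0], [0, 0, 0], 0.8],
  [[0, 0, 0], [0, 0, 0], 0.9],
  [[0, 0, 0], [0, 0, 0], 0.9],
  [[0, 0, 0], [0, 0, 0], 0.9],
  [[0, 0, -0.005], [0, 0, 0], 0.9],
  [[0, 0, -0.015], [0, 0, 0], 0.9],
  [[0, 0, -0.02], [0, 0, 0], 0.9],
])

```text
time: 19.85
tool_pos: [449.0, 9.0, 31.4]
ee_rot: [-0.316, 0.633, 0.634, 0.313]
contact_force: [0.4, -0.3, 0.6]
grip_width: 83.5
gripper_force: 0.0
```

Call:
move_arm([
  [[0, 0, -0.03], [0, 0, 0], 0.9],
  [[0, 0, -0.03], [0, 0, 0], 0.9],
  [[0.02, 0, -0.02], [0, -0.1155, 0], 0.9],
  [[0.02, 0, -0.02], [0, -0.1155, 0], 0.9],
  [[0.02, 0, -0.02], [0, -0.1155, 0], 0.9],
  [[0.02, 0, -0.02], [0, -0.1155, 0], 0.9],
  [[0.02, 0, 0], [0, -0.1155, 0], 0.9],
  [[0.02, 0, 0], [0, -0.1155, 0], 0.9],
  [[0.02, 0, 0], [0, -0.1155, 0], 0.9],
  [[0.02, 0, 0], [0, -0.1155, 0], 0.9],
])

```text
time: 20.68
tool_pos: [450.8, 41.8, 204.4]
ee_rot: [0.004, 0.707, 0.707, -0.002]
contact_force: [0.8, -0.9, -0.7]
grip_width: 84.2
gripper_force: 0.0
```

Run:
```python
from fit import *
from plan import *
to(); p,r=cur(); print(r.as_matrix())
C={n:cap(n,n+'5') for n in('top','side')}
def pose(x):
    th=np.radians(x[2]); mz=np.array([np.cos(th),np.sin(th),0]); mx=np.array([0,0,-1.]); return np.stack([mx,np.cross(mz,mx),mz],1),np.array([x[0],x[1],13])
B=[box((-13,13),(-20,20),(0,86)),box((-13,13),(-28,28),(86,130))]
V={}
for n in C:
    q=ctrl.regions_of(n,'meter')
    if q: print(n,q[0]['conf'],q[0]['pixels'].sum()); V[n]=q[0]['pixels']
for ns in [[n] for n in V]+[list(V)]:
    f=iou_fit([(C[n],V[n]) for n in ns],B,pose,[448,133,-90],[6,6,8]); print(ns,f.x,f.fun)
x=f.x
for t,z in(('meter_waist',60),('meter',0)):
    for n in C:
        k=ctrl.pinpoint(n,t)
        if k: print(t,n,k[0]['conf'],onz(C[n],k[0]['xy'],13))
t,s=[cv2.imread(f'pics/{n}5.png') for n in C]
cv2.imwrite('pics/rel.png',np.hstack([cv2.resize(t[140:240,180:300],(400,333)),cv2.resize(s[170:270,190:310],(400,333))]))
```

```text
pos [450.815   41.7875 204.3705] j [-0.0056  0.1893  1.9086 -0.0092  1.0402 -0.0019] F [ 0.8062 -0.8673 -0.6998] w 84.21732994605614
[[-0.001   1.      0.0035]
 [ 1.      0.001  -0.008 ]
 [-0.008   0.0035 -1.    ]]
side 0.81 378
['side'] [447.906  132.1162 -86.902 ] -0.8289433477968587
['side'] [447.906  132.1162 -86.902 ] -0.8289433477968587
meter_waist top 0.26 [ 462.548  -219.4811   13.    ]
meter_waist side 0.64 [444.8915  70.8391  13.    ]
meter top 0.31 [441.427  451.7246  13.    ]
meter side 0.62 [445.4782 132.8857  13.    ]
```

View pics/rel.png

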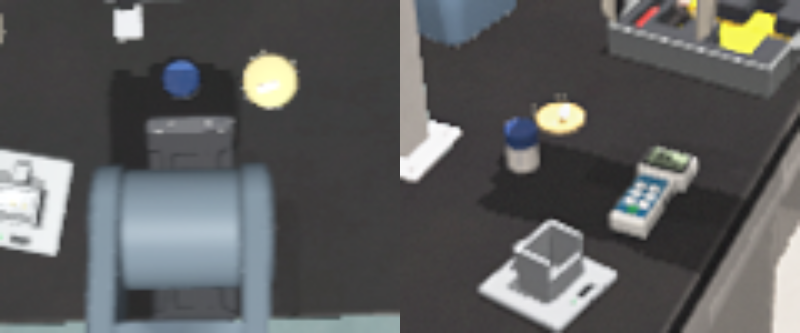

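The meter lies flat on the bench, display up, at (655,190) in the right half, released. The top view is blocked by the arm. Regrasping at the waist with the tool vertical.

Call:
move_arm([
  [[0, 0, 0], [0.0035, 0.008, 0], 0.9],
  [[0.006, 0, 0.02], [0, 0, 0], 0.9],
  [[0.006, 0, 0.02], [0, 0, 0], 0.9],
  [[0.006, 0, 0.02], [0, 0, 0], 0.9],
  [[0.006, -0.001, 0.02], [0, 0, 0], 0.9],
  [[0.006, 0, 0.02], [0, 0, 0], 0.9],
  [[0, 0, 0.02], [0, 0, 0], 0.9],
  [[0, 0, 0.02], [0, 0, 0], 0.9],
  [[0, 0, 0.02], [0, 0, 0], 0.9],
  [[0, 0, 0.015], [0, 0, 0], 0.9],
])

```text
time: 21.92
tool_pos: [447.5, 71.3, 25.8]
ee_rot: [-0.005, 0.707, 0.707, -0.001]
contact_force: [0.5, -0.4, 0.8]
grip_width: 84.0
gripper_force: 0.0
```

Run:
```python
from plan import *
G=np.stack([[0,1,0],[1,0,0],[0,0,-1]],1).astype(float); to([449.4,72.5,4],G)
```

```text
pos [447.4533  71.2698  25.8463] j [0.0513 0.5036 2.0279 0.0108 0.6179 0.0423] F [ 0.458  -0.367   0.8057] w 83.95442477525866
turn [-0.008  -0.0058  0.0002]
shift now [0.0011 0.0021 0.0218]
shift after turn [0.0012 0.0019 0.0218]
```

Call:
move_arm([
  [[0.001, 0.002, 0.007], [-0.005, -0.004, 0], 0.9],
  [[0, 0, 0.007], [0, 0, 0], 0.9],
  [[0, 0, 0.007], [0, 0, 0], 0.9],
  [[0, 0, 0], [0, 0, 0], 0.7],
  [[0, 0, 0], [0, 0, 0], 0.55],
  [[0, 0, 0], [0, 0, 0], 0.45],
  [[0, 0, 0], [0, 0, 0], 0.3],
  [[0, 0, 0], [0, 0, 0], 0.3],
  [[0, 0, 0], [0, 0, 0], 0.3],
  [[0, 0, 0], [0, 0, 0], 0.3],
], force=10)

```text
time: 22.75
tool_pos: [449.8, 73.4, 6.6]
ee_rot: [-0.001, 0.706, 0.708, 0.0]
contact_force: [-0.3, 0.1, -0.6]
grip_width: 41.6
gripper_force: 0.0
```

Run:
```python
from plan import *
G=np.stack([[0,1,0],[1,0,0],[0,0,-1]],1).astype(float); to([449.4,72.5,4],G)
```

```text
pos [449.8121  73.4465   6.6086] j [0.0587 0.5454 2.0292 0.0028 0.568  0.054 ] F [-0.3037  0.1207 -0.6384] w 41.63270063084069
turn [-0.0011 -0.0014  0.0024]
shift now [-0.0009 -0.0004  0.0026]
shift after turn [-0.0009 -0.0004  0.0026]
```

Call:
move_arm([
  [[0, 0, 0.001], [0, 0, 0], 0.3],
  [[0, 0, 0.001], [0, 0, 0], 0.3],
  [[0, 0, 0], [0, 0, 0], 0.3],
  [[0, 0, 0], [0, 0, 0], 0.3],
  [[0, 0, 0], [0, 0, 0], 0.3],
  [[0, 0, 0], [0, 0, 0], 0.3],
  [[0, 0, -0.005], [0, 0, 0], 0.3],
  [[0, 0, -0.015], [0, 0, 0], 0.3],
  [[0, 0, -0.025], [0, 0, 0], 0.3],
  [[0, 0, -0.03], [0, 0, 0], 0.3],
], force=55)

```text
time: 23.58
tool_pos: [448.7, 73.3, 79.3]
ee_rot: [-0.002, 0.706, 0.708, -0.001]
contact_force: [0.9, -1.0, -1.1]
grip_width: 39.2
gripper_force: 55.0
```

```bash
cat > pk.py <<'E'
from fit import *
C={n:ctrl.capture(n) for n in('top','side')}
rect=lambda a,b,c,d:np.array([[a,c],[b,c],[b,d],[a,d]],float)
P=[(rect(-22.5,22.5,-67.5,20),0),(rect(-30.5,30.5,18.5,67.5),0),(rect(-62,62,-27,18),-6)]
def model(c,x):
    Rm=R.from_euler('z',x[2],degrees=True).as_matrix()
    out=np.zeros((384*K,512*K),np.uint8)
    def union(h):
        m=np.zeros_like(out)
        for q,dz in P:
            z=h if h==26 else dz
            pts=np.array([proj(c,Rm@[a,b,z]+[x[0],x[1],12]) for a,b in q]); cv2.fillPoly(m,[((pts+.5)*K).astype(np.int32)],1)
        return m
    return union(26)&union(0)
def ym(n):
    g=cv2.cvtColor(cv2.imread(f'pics/{n}0.png'),cv2.COLOR_BGR2HSV); m=cv2.inRange(g,(20,110,90),(36,255,255))
    k,l,s,_=cv2.connectedComponentsWithStats(m)
    u=proj(C[n],[462,-263,12]); best=min(range(1,k),key=lambda i:np.hypot(*(_[i]-u)) if s[i,4]>80 else 1e9)
    return cv2.resize((l==best).astype(np.uint8),None,fx=K,fy=K,interpolation=0)
Y={n:ym(n) for n in C}
for ns in(['top'],['side'],['top','side']):
    f=lambda x:-sum((model(C[n],x)&Y[n]).sum()/(model(C[n],x)|Y[n]).sum() for n in ns)/len(ns)
    x0=np.array([460,-264,-4.]); r=minimize(f,x0,method='Nelder-Mead',options=dict(initial_simplex=np.vstack([x0,x0+[5,0,0],x0+[0,5,0],x0+[0,0,4]]),maxiter=120))
    print(ns,r.x.round(2),r.fun,[Y[n].sum()/K**2 for n in ns])
E
python3 pk.py
```

```text
['top'] [ 461.95 -266.08   -4.08] -0.9269049311704259 [np.float64(814.0)]
['side'] [ 459.67 -263.58   -3.65] -0.7241867043847242 [np.float64(151.0)]
['top', 'side'] [ 461.26 -265.93   -4.45] -0.8136150439055672 [np.float64(814.0), np.float64(151.0)]
```

Call:
move_arm([
  [[0, 0, -0.015], [0, 0, 0.12], 0.3],
  [[0, 0, -0.015], [0, 0, 0.12], 0.3],
  [[0, 0, -0.015], [0, 0, 0.12], 0.3],
  [[0, 0, -0.015], [0, 0, 0.12], 0.3],
  [[0, 0, 0], [0, 0, 0.12], 0.3],
  [[0, 0, 0], [0, 0, 0.12], 0.3],
  [[0, 0, 0], [0, 0, 0.12], 0.3],
  [[0, 0, 0], [0, 0, 0.12], 0.3],
  [[0, 0, 0], [0, 0, 0.12], 0.3],
  [[0, 0, 0], [0, 0, 0.12], 0.3],
])

```text
time: 24.52
tool_pos: [449.5, 73.2, 138.5]
ee_rot: [-0.001, 0.983, 0.183, -0.001]
contact_force: [-0.0, 0.2, -1.7]
grip_width: 39.4
gripper_force: 55.0
```

Call:
move_arm([
  [[0, 0, 0], [0, 0, 0.12], 0.3],
  [[0, 0, 0], [0, 0, 0.12], 0.3],
  [[0, 0, 0], [0, 0, 0.12], 0.3],
  [[0, 0, 0], [0, 0, 0.12], 0.3],
  [[0, 0, 0], [0, 0, 0.12], 0.3],
  [[0, 0, 0], [0, 0, 0.12], 0.3],
  [[0, 0, 0], [0, 0, 0.12], 0.3],
  [[0, 0, 0], [0, 0, 0.12], 0.3],
  [[0, 0, 0], [0, 0, 0.12], 0.3],
  [[0, 0, 0], [0, 0, 0.12], 0.3],
])

```text
time: 25.35
tool_pos: [449.5, 73.2, 138.4]
ee_rot: [-0.0, 0.915, -0.404, -0.001]
contact_force: [0.2, 0.1, -1.1]
grip_width: 39.7
gripper_force: 55.0
```

Run:
```python
from plan import *
a=np.radians(-94.5); x=np.array([np.cos(a),np.sin(a),0]); z=np.array([0,0,-1.]); G=np.stack([x,np.cross(z,x),z],1)
to([460,-269,110],G)
```

```text
pos [449.4936  73.2258 138.4379] j [0.0583 0.2937 1.9642 0.0019 0.8863 2.4606] F [ 0.204   0.0811 -1.0517] w 39.697222010992824
turn [0.0021 0.0022 0.8166]
shift now [0.2603 0.2225 0.028 ]
shift after turn [ 0.3403 -0.0373  0.0284]
```

Call:
move_arm([
  [[0.026, 0.022, 0], [0, 0, 0], 0.3],
  [[0.026, 0.022, 0], [0, 0, 0], 0.3],
  [[0.026, 0.022, 0], [0, 0, 0], 0.3],
  [[0.026, 0.022, 0], [0, 0, 0], 0.3],
  [[0.026, 0.022, 0], [0, 0, 0], 0.3],
  [[0.026, 0.022, 0], [0, 0, 0], 0.3],
  [[0.026, 0.022, 0], [0, 0, 0], 0.3],
  [[0.026, 0.022, 0], [0, 0, 0], 0.3],
  [[0.026, 0.022, 0], [0, 0, 0], 0.3],
  [[0.026, 0.022, 0], [0, 0, 0], 0.3],
])

```text
time: 26.18
tool_pos: [463.5, -268.6, 137.8]
ee_rot: [-0.0, 0.916, -0.402, -0.002]
contact_force: [0.3, 0.6, -1.5]
grip_width: 39.4
gripper_force: 55.0
```

Call:
move_arm([
  [[0, 0, 0], [0, 0, 0.1], 0.3],
  [[0, 0, 0], [0, 0, 0.1], 0.3],
  [[0, 0, 0], [0, 0, 0.1], 0.3],
  [[0, 0, 0], [0, 0, 0.1], 0.3],
  [[0, 0, 0], [0, 0, 0.1], 0.3],
  [[0, 0, 0], [0, 0, 0.1], 0.3],
  [[0, 0, 0], [0, 0, 0.1], 0.3],
  [[0, 0, 0], [0, 0, 0.1], 0.3],
  [[0, 0, 0], [0, 0, 0.01], 0.3],
  [[0, 0, 0], [0, 0, 0], 0.3],
])

```text
time: 27.02
tool_pos: [463.8, -266.9, 138.1]
ee_rot: [-0.0, -0.684, 0.729, 0.002]
contact_force: [0.5, -0.3, -0.8]
grip_width: 39.4
gripper_force: 55.0
```

```bash
cat >> plan.py <<'E'
def tr(yaw):
    a=np.radians(yaw-90); x=np.array([np.cos(a),np.sin(a),0]); z=np.array([0,0,-1.]); return np.stack([x,np.cross(z,x),z],1)
E
python3 - <<'E'
from fit import *
from plan import *
to([461.1,-270.8,50],tr(-4.2))
C={n:cap(n,n+'6') for n in('top','side')}
p,r=cur(); T=r.as_matrix(); mz=-T[:,0]; mx=T[:,2]; M=np.stack([mx,np.cross(mz,mx),mz],1)
B=[box((-13,13),(-20,20),(0,86)),box((-13,13),(-28,28),(86,130))]
h=p[2]-3.5+13
q=ctrl.regions_of('side','meter')
if q:
    print(q[0]['conf'],q[0]['pixels'].sum())
    f=iou_fit([(C['side'],q[0]['pixels'])],B,lambda x:(M,np.array([p[0]+x[2],p[1],h+x[1]])+M[:,2]*(-x[0])),[60,0,0],[5,3,3]); print('z_m, dh',f.x,f.fun)
s=cv2.imread('pics/side6.png'); cv2.imwrite('pics/over.png',cv2.resize(s[120:220,240:360],(720,600)))
E
```

```text
pos [ 463.8218 -266.8857  138.0711] j [-0.6093  0.4249  1.7645  0.0004  0.9553  2.596 ] F [ 0.4634 -0.2609 -0.7932] w 39.381352315600296
turn [0.0025 0.0018 0.0094]
shift now [0.0042 0.0022 0.0881]
shift after turn [0.0041 0.0024 0.0881]
0.67 204
z_m, dh [65.1938 -6.463   2.9968] -0.6475619433912353
```

View pics/over.png

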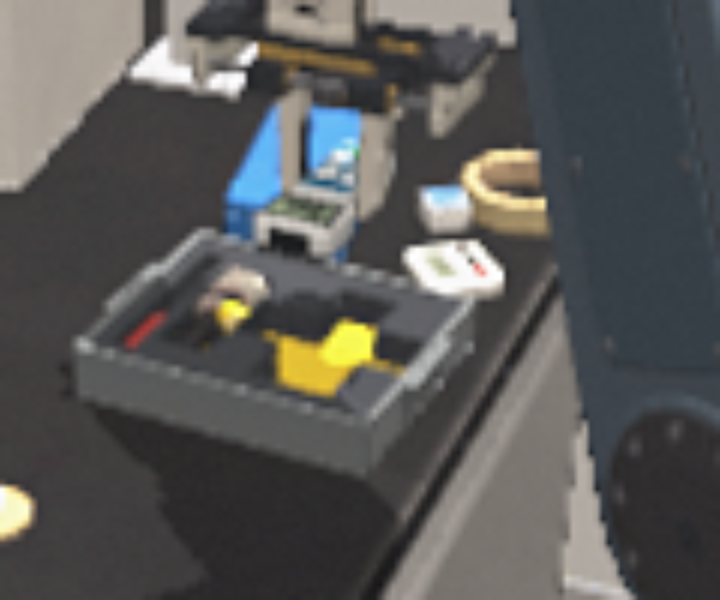

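The side view shows the meter held over the tray, head towards the camera (305,235), display up, above the yellow cut-out (340,360). Correct laterally and descend to just above the foam.

Call:
move_arm([
  [[0.002, 0.001, 0], [0, 0, 0.009], 0.3],
  [[0.002, 0.0014, 0.01], [0, 0, 0], 0.3],
  [[0, 0, 0.015], [0, 0, 0], 0.3],
  [[0, 0, 0.015], [0, 0, 0], 0.3],
  [[0, 0, 0.015], [0, 0, 0], 0.3],
  [[0, 0, 0.012], [0, 0, 0], 0.3],
  [[0, 0, 0.01], [0, 0, 0], 0.3],
  [[0, 0, 0.008], [0, 0, 0], 0.3],
  [[0, 0, 0.004], [0, 0, 0], 0.3],
  [[0, 0, 0], [0, 0, 0], 0.3],
])

```text
time: 28.0
tool_pos: [461.0, -270.6, 49.1]
ee_rot: [-0.0, -0.68, 0.733, 0.002]
contact_force: [0.1, 0.4, -2.0]
grip_width: 39.7
gripper_force: 55.0
```

Run:
```python
from plan import *
to([461.1,-270.8,50],tr(-4.2))
C={n:cap(n,n+'7') for n in('top','side')}
t,s=[cv2.imread(f'pics/{n}7.png') for n in C]
p,r=cur(); T=r.as_matrix(); mz=-T[:,0]
# overlay expected head top-edge (display face) for z_m=60
def draw(im,c,x0,y0,f):
    a=cv2.resize(im[y0:y0+333//f+1,x0:x0+400//f],None,fx=f,fy=f,interpolation=2)[:333]
    return a
cv2.imwrite('pics/low2.png',np.hstack([draw(t,C['top'],295,160,5),draw(s,C['side'],260,150,5)]))
for n in C:
    print(n,[ (proj(C[n],p+mz*L+T[:,1]*w+[0,0,22.5])).round(1) for L,w in((70,28),(70,-28),(-60,20),(-60,-20))])
```

```text
pos [ 460.9723 -270.6213   49.099 ] j [-0.6181  0.5625  1.8151  0.0005  0.7671  2.5982] F [ 0.0954  0.3739 -1.9504] w 39.68792960151592
turn [ 0.0025  0.0019 -0.0017]
shift now [ 0.0002 -0.0001 -0.0009]
shift after turn [ 0.0002 -0.0001 -0.0009]
top [array([313.3, 211.5]), array([314. , 194.6]), array([352.3, 211. ]), array([352.8, 199. ])]
side [array([294.6, 177. ]), array([281.7, 173.8]), array([305.5, 162.4]), array([296.8, 160.4])]
```

View pics/low2.png

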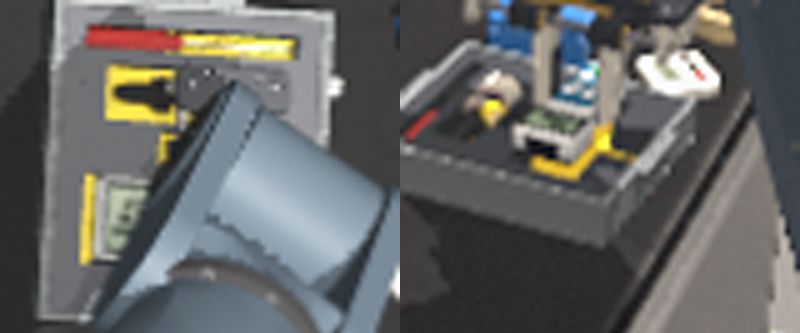

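The top half shows the head over the wide end, with a yellow strip left at x≈85–97 and the head's edge at x≈98. Measuring that edge more finely.

Run:
```python
from plan import *
c=ctrl.capture('top'); a=c['img'].astype(int)
for r in (196,198,200,204,208,210): print(r,[tuple(v) for v in a[r,308:320]])
c2=cv2.imread('pics/top0.png')[:,:,::-1].astype(int)
print([tuple(v) for v in c2[203,307:315]],[tuple(v) for v in c2[203,343:353]])
print([tuple(v) for v in a[190:218,316]])
```

```text
196 [(np.int64(113), np.int64(112), np.int64(116)), (np.int64(114), np.int64(113), np.int64(116)), (np.int64(113), np.int64(112), np.int64(116)), (np.int64(118), np.int64(116), np.int64(115)), (np.int64(238), np.int64(215), np.int64(93)), (np.int64(220), np.int64(199), np.int64(77)), (np.int64(171), np.int64(163), np.int64(139)), (np.int64(207), np.int64(206), np.int64(201)), (np.int64(173), np.int64(173), np.int64(169)), (np.int64(133), np.int64(136), np.int64(132)), (np.int64(127), np.int64(129), np.int64(125)), (np.int64(121), np.int64(123), np.int64(121))]
198 [(np.int64(112), np.int64(112), np.int64(116)), (np.int64(112), np.int64(112), np.int64(115)), (np.int64(112), np.int64(112), np.int64(116)), (np.int64(151), np.int64(141), np.int64(111)), (np.int64(241), np.int64(218), np.int64(90)), (np.int64(229), np.int64(207), np.int64(76)), (np.int64(187), np.int64(179), np.int64(153)), (np.int64(184), np.int64(184), np.int64(178)), (np.int64(139), np.int64(142), np.int64(136)), (np.int64(175), np.int64(186), np.int64(164)), (np.int64(188), np.int64(200), np.int64(177)), (np.int64(189
[... 3739 characters left out ...]
.int64(145)), (np.int64(142), np.int64(148), np.int64(136)), (np.int64(142), np.int64(148), np.int64(137)), (np.int64(142), np.int64(149), np.int64(136)), (np.int64(163), np.int64(171), np.int64(155)), (np.int64(151), np.int64(161), np.int64(144)), (np.int64(135), np.int64(145), np.int64(129)), (np.int64(107), np.int64(111), np.int64(106)), (np.int64(130), np.int64(131), np.int64(128)), (np.int64(165), np.int64(164), np.int64(159)), (np.int64(57), np.int64(58), np.int64(61)), (np.int64(89), np.int64(90), np.int64(93)), (np.int64(84), np.int64(86), np.int64(90)), (np.int64(69), np.int64(73), np.int64(77)), (np.int64(58), np.int64(63), np.int64(68)), (np.int64(50), np.int64(57), np.int64(62))]
```

Run:
```python
from plan import *
c=ctrl.capture('top')
a=onz(c,(310.95,203.5),38,False);b=onz(c,(349.55,203.5),12,False);h=onz(c,(313.45,203.5),49.1+22.5,False)
print(a,b,(a+b)/2,np.linalg.norm((a-b)[:2]),h, 'seated head end should be',(a+b)/2+65*np.array([.073,.997,0]))
# lateral: head side edge at col 316, rows
print(onz(c,(316,194.3),71.6,False),onz(c,(316,211.6),71.6,False))
i=cv2.imread('pics/top0.png'); print([tuple(int(k) for k in v) for v in i[190:216,316]],[tuple(int(k) for k in v) for v in i[190:216,346]])
```

```text
[ 466.095  -196.2319   38.    ] [ 463.1541 -332.9272   12.    ] [ 464.6245 -264.5795   25.    ] 136.72700790484 [ 465.2652 -200.5661   71.6   ] seated head end should be [ 469.3695 -199.7745   25.    ]
[ 495.4611 -209.93     71.6   ] [ 438.3098 -208.2549   71.6   ]
[(163, 161, 159), (163, 161, 159), (163, 160, 159), (163, 160, 159), (159, 155, 155), (83, 89, 87), (92, 173, 172), (122, 255, 255), (122, 255, 255), (122, 255, 255), (123, 255, 255), (123, 255, 255), (123, 255, 255), (123, 255, 255), (124, 255, 255), (124, 255, 255), (124, 255, 255), (123, 255, 255), (123, 255, 255), (124, 255, 255), (122, 255, 255), (94, 205, 225), (86, 83, 82), (158, 155, 154), (166, 162, 161), (166, 162, 160)] [(159, 156, 156), (159, 156, 155), (160, 157, 156), (159, 157, 155), (160, 157, 156), (160, 157, 156), (160, 156, 156), (160, 156, 155), (155, 151, 151), (101, 108, 105), (105, 186, 184), (116, 255, 255), (117, 255, 255), (118, 255, 255), (118, 255, 255), (118, 255, 255), (118, 255, 255), (118, 255, 255), (118, 255, 255), (111, 255, 255), (77, 220, 243), (95, 132, 141), (121, 117, 117), (161, 158, 158), (161, 157, 158), (161, 157, 157)]
```

Call:
move_arm([
  [[-0.0008, 0, 0], [0, 0, -0.009], 0.3],
  [[0, 0, 0.002], [0, 0, 0], 0.3],
  [[0, 0, 0.002], [0, 0, 0], 0.3],
  [[0, 0, 0.0015], [0, 0, 0], 0.3],
  [[0, 0, 0.0015], [0, 0, 0], 0.3],
  [[0, 0, 0.001], [0, 0, 0], 0.3],
  [[0, 0, 0.001], [0, 0, 0], 0.3],
  [[0, 0, 0.001], [0, 0, 0], 0.3],
  [[0, 0, 0.001], [0, 0, 0], 0.3],
  [[0, 0, 0], [0, 0, 0], 0.3],
], force=60)

```text
time: 29.03
tool_pos: [461.1, -269.9, 38.7]
ee_rot: [-0.0, -0.683, 0.73, 0.001]
contact_force: [0.0, 0.4, 0.4]
grip_width: 39.6
gripper_force: 60.0
```

Call:
move_arm([
  [[0, 0, 0.0008], [0, 0, 0], 0.3],
  [[0, 0, 0.0008], [0, 0, 0], 0.3],
  [[0, 0, 0.0008], [0, 0, 0], 0.3],
  [[0, 0, 0.0008], [0, 0, 0], 0.3],
  [[0, 0, 0.0008], [0, 0, 0], 0.3],
  [[0, 0, 0.0008], [0, 0, 0], 0.3],
  [[0, 0, 0.0008], [0, 0, 0], 0.3],
  [[0, 0, 0], [0, 0, 0], 0.3],
  [[0, 0, 0], [0, 0, 0], 0.3],
  [[0, 0, 0], [0, 0, 0], 0.3],
])

```text
time: 29.87
tool_pos: [461.3, -269.9, 33.3]
ee_rot: [-0.0, -0.683, 0.73, 0.001]
contact_force: [-4.2, -0.9, 3.4]
grip_width: 39.3
gripper_force: 60.0
```

Run:
```python
from plan import *
to(); print(ctrl.state()['ft_torque'])
```

```text
pos [ 461.2576 -269.936    33.2748] j [-0.6167  0.5893  1.8208  0.0004  0.7337  2.5907] F [-4.246  -0.9286  3.3737] w 39.3368418599467
[ 0.077   0.6524 -0.165 ]
```

Call:
move_arm([
  [[0, 0.0005, 0], [0, 0, 0], 0.3],
  [[0, 0.0005, 0], [0, 0, 0], 0.3],
  [[0, 0.0002, 0.0008], [0, 0, 0], 0.3],
  [[0, 0, 0.0008], [0, 0, 0], 0.3],
  [[0, 0, 0.0008], [0, 0, 0], 0.3],
  [[0, 0, 0.0008], [0, 0, 0], 0.3],
  [[0, 0, 0.0008], [0, 0, 0], 0.3],
  [[0, 0, 0.0008], [0, 0, 0], 0.3],
  [[0, 0, 0], [0, 0, 0], 0.3],
  [[0, 0, 0], [0, 0, 0], 0.3],
])

```text
time: 30.7
tool_pos: [460.5, -270.1, 29.0]
ee_rot: [0.0, -0.683, 0.73, 0.0]
contact_force: [-2.9, -0.7, 2.3]
grip_width: 39.7
gripper_force: 60.0
```

Run:
```python
from plan import *
to(); print(ctrl.state()['ft_torque'])
```

```text
pos [ 460.5413 -270.0778   29.0379] j [-0.6178  0.5955  1.8244  0.0006  0.7222  2.5895] F [-2.9032 -0.7086  2.2584] w 39.65817561840525
[-0.0473  0.3307 -0.216 ]
```

Call:
move_arm([
  [[0, 0.0005, 0.0008], [0, 0, 0], 0.3],
  [[0, 0.0003, 0.0008], [0, 0, 0], 0.3],
  [[0, 0, 0.0008], [0, 0, 0], 0.3],
  [[0, 0, 0.0008], [0, 0, 0], 0.3],
  [[0, 0, 0.0008], [0, 0, 0], 0.3],
  [[0, 0, 0.0008], [0, 0, 0], 0.3],
  [[0, 0, 0.0008], [0, 0, 0], 0.3],
  [[0, 0, 0.0008], [0, 0, 0], 0.3],
  [[0, 0, 0], [0, 0, 0], 0.3],
  [[0, 0, 0], [0, 0, 0], 0.3],
])

```text
time: 31.53
tool_pos: [459.3, -269.8, 22.0]
ee_rot: [-0.0, -0.683, 0.73, 0.001]
contact_force: [1.6, -0.9, -0.3]
grip_width: 39.4
gripper_force: 60.0
```

Run:
```python
from plan import *
to(); print(ctrl.state()['ft_torque'])
```

```text
pos [ 459.347  -269.7871   21.9576] j [-0.6186  0.607   1.8281  0.0005  0.7084  2.5887] F [ 1.5935 -0.8596 -0.2922] w 39.413423514056866
[-0.1085 -0.3352 -0.2506]
```

Call:
move_arm([
  [[0, -0.0003, 0.0008], [0, 0, 0], 0.3],
  [[0, 0, 0.0008], [0, 0, 0], 0.3],
  [[0, 0, 0.0008], [0, 0, 0], 0.3],
  [[0, 0, 0.0008], [0, 0, 0], 0.3],
  [[0, 0, 0.0008], [0, 0, 0], 0.3],
  [[0, 0, 0.0006], [0, 0, 0], 0.3],
  [[0, 0, 0.0006], [0, 0, 0], 0.3],
  [[0, 0, 0.0004], [0, 0, 0], 0.3],
  [[0, 0, 0], [0, 0, 0], 0.3],
  [[0, 0, 0], [0, 0, 0], 0.3],
])

```text
time: 32.37
tool_pos: [459.7, -269.8, 17.3]
ee_rot: [-0.0, -0.683, 0.73, 0.001]
contact_force: [-2.7, 2.3, 16.1]
grip_width: 39.5
gripper_force: 60.0
```

Run:
```python
from plan import *
to(); print(ctrl.state()['ft_torque'])
C={n:cap(n,n+'8') for n in('top','side')}
t,s=[cv2.imread(f'pics/{n}8.png') for n in C]
f=lambda im,x0,y0:cv2.resize(im[y0:y0+67,x0:x0+80],(400,335),interpolation=2)
cv2.imwrite('pics/in.png',np.hstack([f(t,295,160),f(s,260,150)]))
```

```text
pos [ 459.6635 -269.7542   17.2918] j [-0.6182  0.6157  1.8283  0.0005  0.6995  2.5889] F [-2.711   2.3133 16.1458] w 39.505138603472865
[ 0.4524  0.4132 -0.2507]
```

View pics/in.png

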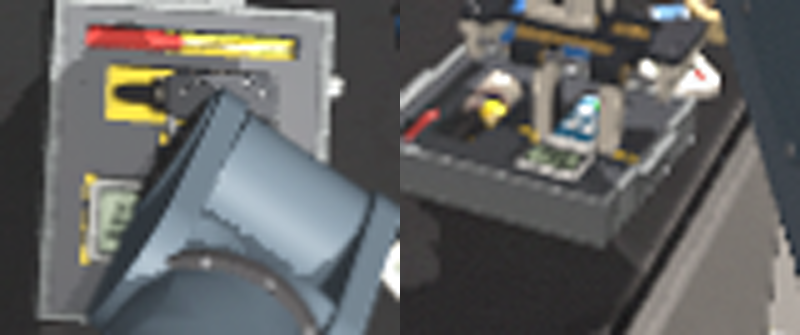

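The side view shows the meter down in its cut-out with its display about flush with the foam at (555,155). The force rose to 16 N, so the floor is reached. I'll press a little more.

Call:
move_arm([
  [[0, 0, 0.0004], [0, 0, 0], 0.3],
  [[0, 0, 0.0004], [0, 0, 0], 0.3],
  [[0, 0, 0.0004], [0, 0, 0], 0.3],
  [[0, 0, 0.0003], [0, 0, 0], 0.3],
  [[0, 0, 0], [0, 0, 0], 0.3],
  [[0, 0, 0], [0, 0, 0], 0.3],
  [[0, 0, 0], [0, 0, 0], 0.3],
  [[0, 0, 0], [0, 0, 0], 0.3],
  [[0, 0, 0], [0, 0, 0], 0.3],
  [[0, 0, 0], [0, 0, 0], 0.3],
])

```text
time: 33.3
tool_pos: [459.7, -269.8, 16.6]
ee_rot: [-0.0, -0.683, 0.73, 0.001]
contact_force: [-6.1, 6.3, 28.3]
grip_width: 39.8
gripper_force: 60.0
```

Run:
```python
from plan import *
to(); print(ctrl.state()['ft_torque'])
```

```text
pos [ 459.6763 -269.7881   16.5639] j [-0.6182  0.617   1.8284  0.0004  0.698   2.5889] F [-6.1348  6.3411 28.2912] w 39.75131992657326
[ 0.9044  1.0545 -0.2401]
```

Call:
move_arm([
  [[0, 0, 0], [0, 0, 0], 0.48],
  [[0, 0, 0], [0, 0, 0], 0.55],
  [[0, 0, 0], [0, 0, 0], 0.6],
  [[0, 0, 0], [0, 0, 0], 0.6],
  [[0, 0, 0], [0, 0, 0], 0.6],
  [[0, 0, -0.005], [0, 0, 0], 0.6],
  [[0, 0, -0.01], [0, 0, 0], 0.6],
  [[0, 0, -0.02], [0, 0, 0], 0.6],
  [[0, 0, -0.03], [0, 0, 0], 0.6],
  [[0, 0, -0.03], [0, 0, 0], 0.6],
])

```text
time: 34.13
tool_pos: [459.4, -269.7, 111.5]
ee_rot: [-0.0, -0.683, 0.73, 0.001]
contact_force: [-0.7, -0.3, 0.5]
grip_width: 55.6
gripper_force: 0.0
```

Call:
move_arm([
  [[-0.03, 0, -0.01], [0, 0, 0], 0.3],
  [[-0.035, 0, 0], [0, 0, 0], 0.0],
  [[-0.035, 0, 0], [0, 0, 0], 0],
  [[-0.035, 0, 0], [0, 0, 0], 0],
  [[-0.035, 0, 0], [0, 0, 0], 0],
  [[-0.035, 0, 0], [0, 0, 0], 0],
  [[-0.035, 0, 0], [0, 0, 0], 0],
  [[0, 0, 0], [0, 0, 0], 0],
  [[0, 0, 0], [0, 0, 0], 0],
  [[0, 0, 0], [0, 0, 0], 0],
])

```text
time: 34.97
tool_pos: [466.3, -57.8, 120.2]
ee_rot: [0.024, -0.697, 0.717, 0.013]
contact_force: [-0.0, -0.9, -0.2]
grip_width: 0.6
gripper_force: 0.0
```

Run:
```python
from plan import *
to(); print(ctrl.state()['ft_torque'])
C={n:cap(n,n+'9') for n in('top','side')}
t,s=[cv2.imread(f'pics/{n}9.png') for n in C]
f=lambda im,x0,y0,w,h,W,H:cv2.resize(im[y0:y0+h,x0:x0+w],(W,H),interpolation=2)
cv2.imwrite('pics/seat.png',np.hstack([f(t,300,165,66,66,400,400),f(s,260,135,66,66,400,400)]))
for n in C:
    for k in('meter','meter_waist'):
        q=ctrl.pinpoint(n,k)
        if q: print(n,k,q[0]['conf'],onz(C[n],q[0]['xy'],25))
```

```text
pos [466.3463 -57.794  120.176 ] j [-0.2549  0.343   1.9512  0.0729  0.846   2.8666] F [-0.0121 -0.9261 -0.1596] w 0.5638924271097229
[0.0415 0.0076 0.014 ]
top meter 0.58 [ 460.5973 -327.0253   25.    ]
top meter_waist 0.93 [ 463.175  -267.8047   25.    ]
side meter 0.65 [ 455.5737 -336.8077   25.    ]
side meter_waist 0.75 [ 455.1202 -272.6793   25.    ]
```

View pics/seat.png

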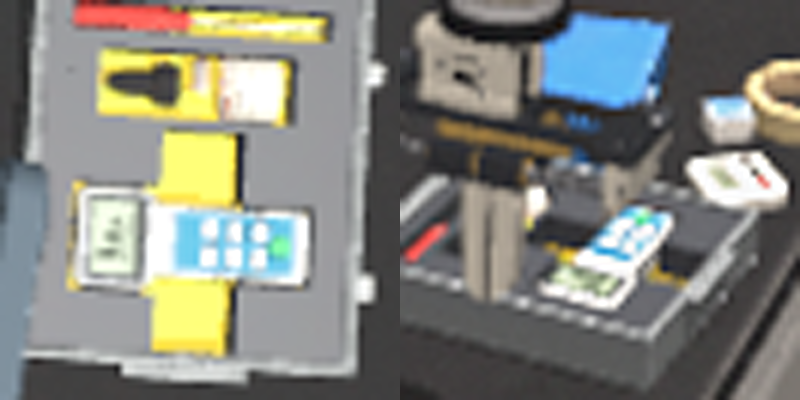

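The top half shows the meter in its cut-out, head to the wide end, centred. From the side the head looks flush, but the foot at (650,215) is hard to judge. I'll check both ends by pressing gently with the shut fingertips, first turning the wrist away from its limit.

Call:
move_arm([
  [[0, 0, 0], [0, 0, -0.12], 0],
  [[0, 0, 0], [0, 0, -0.12], 0],
  [[0, 0, 0], [0, 0, -0.12], 0],
  [[0, 0, 0], [0, 0, -0.12], 0],
  [[0, 0, 0], [0, 0, -0.12], 0],
  [[0, 0, 0], [0, 0, -0.12], 0],
  [[0, 0, 0], [0, 0, -0.12], 0],
  [[0, 0, 0], [0, 0, -0.12], 0],
  [[0, 0, 0], [0, 0, 0], 0],
  [[0, 0, 0], [0, 0, 0], 0],
])

```text
time: 36.1
tool_pos: [466.0, -57.4, 119.5]
ee_rot: [-0.028, 0.948, -0.316, -0.001]
contact_force: [0.1, 1.0, -0.3]
grip_width: 0.6
gripper_force: 0.0
```

Run:
```python
from plan import *
to([463.3,-214.9,60],tr(50))
```

```text
pos [466.0051 -57.3863 119.5375] j [-0.2545  0.3439  1.952   0.0737  0.8454  1.9104] F [ 0.1138  0.9546 -0.274 ] w 0.5967058623893053
turn [-0.0511  0.0207  0.0552]
shift now [0.0933 0.1305 0.0511]
shift after turn [0.0992 0.1224 0.0595]
```

Call:
move_arm([
  [[0, 0, 0], [-0.051, 0.021, 0.055], 0],
  [[0.0124, 0.0153, 0], [0, 0, 0], 0],
  [[0.0124, 0.0153, 0], [0, 0, 0], 0],
  [[0.0124, 0.0153, 0], [0, 0, 0], 0],
  [[0.0124, 0.0153, 0], [0, 0, 0], 0],
  [[0.0124, 0.0153, 0], [0, 0, 0], 0],
  [[0.0124, 0.0153, 0], [0, 0, 0], 0],
  [[0.0124, 0.0153, 0.02], [0, 0, 0], 0],
  [[0.0124, 0.0153, 0.02], [0, 0, 0], 0],
  [[0, 0, 0.015], [0, 0, 0], 0],
])

```text
time: 36.93
tool_pos: [464.0, -217.5, 63.5]
ee_rot: [0.0, 0.939, -0.343, 0.001]
contact_force: [-0.5, 0.7, 0.2]
grip_width: 0.3
gripper_force: 0.0
```

Run:
```python
from plan import *
to([463.3,-214.9,41],tr(50)); to([457,-314.7,60])
```

```text
pos [ 463.956  -217.5017   63.5359] j [-0.5291  0.5055  1.8708 -0.0003  0.7638  1.7425] F [-0.4812  0.7139  0.2341] w 0.27101024596670503
turn [-0.0001 -0.0015 -0.0025]
shift now [-0.0022 -0.0016  0.0225]
shift after turn [-0.0022 -0.0016  0.0225]
pos [ 463.956  -217.5017   63.5359] j [-0.5291  0.5055  1.8708 -0.0003  0.7638  1.7425] F [-0.4812  0.7139  0.2341] w 0.27101024596670503
shift now [0.0573 0.0788 0.0036]
```

Call:
move_arm([
  [[0, 0, 0.006], [0, 0, 0], 0],
  [[0, 0, 0.006], [0, 0, 0], 0],
  [[0, 0, 0.005], [0, 0, 0], 0],
  [[0, 0, 0.003], [0, 0, 0], 0],
  [[0, 0, 0.002], [0, 0, 0], 0],
  [[0, 0, 0.001], [0, 0, 0], 0],
  [[0, 0, 0.0007], [0, 0, 0], 0],
  [[0, 0, 0.0007], [0, 0, 0], 0],
  [[0, 0, 0], [0, 0, 0], 0],
  [[0, 0, 0], [0, 0, 0], 0],
])

```text
time: 37.77
tool_pos: [464.1, -214.8, 40.3]
ee_rot: [-0.0, 0.94, -0.34, 0.0]
contact_force: [-0.1, -0.0, -0.0]
grip_width: 0.4
gripper_force: 0.0
```

Call:
move_arm([
  [[0, 0, 0.0004], [0, 0, 0], 0],
  [[0, 0, 0.0004], [0, 0, 0], 0],
  [[0, 0, 0.0004], [0, 0, 0], 0],
  [[0, 0, 0], [0, 0, 0], 0],
  [[0, 0, 0], [0, 0, 0], 0],
  [[0, 0, 0], [0, 0, 0], 0],
  [[0, 0, 0], [0, 0, 0], 0],
  [[0, 0, 0], [0, 0, 0], 0],
  [[0, 0, 0], [0, 0, 0], 0],
  [[0, 0, 0], [0, 0, 0], 0],
])

```text
time: 38.6
tool_pos: [464.0, -214.8, 39.0]
ee_rot: [-0.0, 0.94, -0.34, 0.0]
contact_force: [-0.1, -0.1, -0.5]
grip_width: 0.6
gripper_force: 0.0
```

No contact at 39 mm, so the head isn't standing up. Pressing on.

Call:
move_arm([
  [[0, 0, 0.0005], [0, 0, 0], 0],
  [[0, 0, 0.0005], [0, 0, 0], 0],
  [[0, 0, 0.0005], [0, 0, 0], 0],
  [[0, 0, 0.0005], [0, 0, 0], 0],
  [[0, 0, 0], [0, 0, 0], 0],
  [[0, 0, 0], [0, 0, 0], 0],
  [[0, 0, 0], [0, 0, 0], 0],
  [[0, 0, 0], [0, 0, 0], 0],
  [[0, 0, 0], [0, 0, 0], 0],
  [[0, 0, 0], [0, 0, 0], 0],
])

```text
time: 39.43
tool_pos: [464.2, -214.7, 37.4]
ee_rot: [-0.0, 0.94, -0.34, 0.0]
contact_force: [-1.4, 1.5, 7.1]
grip_width: 0.2
gripper_force: 3.3
```

The head is home: contact at about 38 mm with the floor's stiffness. Now the foot.

Call:
move_arm([
  [[0, 0, -0.01], [0, 0, 0], 0],
  [[0, 0, -0.015], [0, 0, 0], 0],
  [[0.012, 0.0162, 0], [0, 0, 0], 0],
  [[0.012, 0.0162, 0], [0, 0, 0], 0],
  [[0.012, 0.0162, 0], [0, 0, 0], 0],
  [[0.012, 0.0162, 0], [0, 0, 0], 0],
  [[0.012, 0.0162, 0], [0, 0, 0], 0],
  [[0, 0, 0.005], [0, 0, 0], 0],
  [[0, 0, 0.005], [0, 0, 0], 0],
  [[0, 0, 0.004], [0, 0, 0], 0],
])

```text
time: 40.27
tool_pos: [458.1, -314.7, 47.5]
ee_rot: [-0.0, 0.94, -0.34, -0.0]
contact_force: [0.3, 1.0, 0.2]
grip_width: 0.4
gripper_force: 0.0
```

Call:
move_arm([
  [[0, 0, 0.003], [0, 0, 0], 0],
  [[0, 0, 0.002], [0, 0, 0], 0],
  [[0, 0, 0.001], [0, 0, 0], 0],
  [[0, 0, 0.0007], [0, 0, 0], 0],
  [[0, 0, 0.0007], [0, 0, 0], 0],
  [[0, 0, 0.0007], [0, 0, 0], 0],
  [[0, 0, 0], [0, 0, 0], 0],
  [[0, 0, 0], [0, 0, 0], 0],
  [[0, 0, 0], [0, 0, 0], 0],
  [[0, 0, 0], [0, 0, 0], 0],
])

```text
time: 41.1
tool_pos: [458.4, -315.4, 40.0]
ee_rot: [-0.0, 0.94, -0.34, 0.0]
contact_force: [-0.7, -0.2, -0.5]
grip_width: 0.1
gripper_force: 0.0
```

Call:
move_arm([
  [[0, 0, 0.0005], [0, 0, 0], 0],
  [[0, 0, 0.0005], [0, 0, 0], 0],
  [[0, 0, 0.0005], [0, 0, 0], 0],
  [[0, 0, 0.0005], [0, 0, 0], 0],
  [[0, 0, 0.0005], [0, 0, 0], 0],
  [[0, 0, 0], [0, 0, 0], 0],
  [[0, 0, 0], [0, 0, 0], 0],
  [[0, 0, 0], [0, 0, 0], 0],
  [[0, 0, 0], [0, 0, 0], 0],
  [[0, 0, 0], [0, 0, 0], 0],
])

```text
time: 41.93
tool_pos: [458.4, -315.5, 37.6]
ee_rot: [0.0, 0.94, -0.34, 0.0]
contact_force: [-1.5, 0.3, 4.8]
grip_width: 0.4
gripper_force: 2.7
```

The foot is home as well, at the same height. Retreating.

Call:
move_arm([
  [[0, 0, -0.005], [0, 0, 0], 0],
  [[0, 0, -0.015], [0, 0, 0], 0],
  [[0, 0, -0.03], [0, 0, 0], 0],
  [[0, 0, -0.03], [0, 0, 0], 0],
  [[0, 0, -0.03], [0, 0, 0], 0],
  [[0, 0, -0.03], [0, 0, 0], 0],
  [[0, 0, -0.02], [0, 0, 0], 0],
  [[0, 0, 0], [0, 0, 0], 0],
  [[0, 0, 0], [0, 0, 0], 0],
  [[0, 0, 0], [0, 0, 0], 0],
])

```text
time: 42.77
tool_pos: [457.8, -315.0, 196.4]
ee_rot: [-0.0, 0.94, -0.34, -0.0]
contact_force: [0.3, -0.0, 0.4]
grip_width: 0.7
gripper_force: 0.0
```

Run:
```python
from plan import *
to(); print(ctrl.hand_in())
```

```text
pos [ 457.8476 -314.9854  196.443 ] j [-0.6865  0.3854  1.6599  0.0003  1.0971  1.578 ] F [ 0.277 -0.047  0.431] w 0.6600505129828829
the job is handed in; nothing more can be done
None
```

The photometer is pressed into its cut-out, head to the wide end and display up, and light presses on head and foot found both home at foam height; I handed the job in at about 43 s (verdict not shown), having viewed 11 pictures, one over the limit of 10.

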